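# Set up the labelling place

## Task

Set up the labelling place on the three round cork mats: put the label roll on the mat nearest the tape dispenser with the wick tin upright on top of it so that it cannot unwind, stand the amber jar on the middle mat, and stand the small clip-top glass jar on the mat farthest from the dispenser. Centre each on its mat, and the tin on the roll; take the roll, tin and jars that stand out in front of the mats, not the spare ones at the back and sides, and leave all upright and let go.

Things in the scene. Friction and masses are not known exactly. Their poses are not given: they have to be found in the camera images.
- label_roll: roll of white stickers on a card core, lying flat: a disc 66 mm across and 30 mm high; origin at the centre of its underside, z up along its axis; stands in front of the mats (another roll far back is not meant)
- wick_tin: round pale grey tin with a press lid, 68 mm across (lid; the wall below it 65 mm) and 36 mm high; origin at the centre of its underside, z up; stands in front of the mats (another tin far back is not meant)
- amber_jar: round dark amber glass jar with a plain black screw lid, 68 mm across and 78 mm high, out in front of the mats; similar stock jars at the back and far right of the table are not part of the job; origin at the centre of its underside, z up
- clip_jar: small clear glass jar with a closed clip-top lid, orange seal and wire fittings, 85 mm high; round body 66 mm across up to 75 mm height, lid 58 mm wide above it; wires stick out along its own x (to -43 and +43 mm, near the top), so grasp it across its own y; origin on the underside, 5 mm from the axis of the glass body, which lies at own x = +5 mm, y = 0; z up; its lid cannot open
- clip_jar_foot (a point): centre of the clip-top jar's glass underside, on the axis of its body; axes as the jar's
- mat_1: one of three identical round cork mats lying in a row on the table, fixed, 110 mm across and 3 mm thick; origin at the centre of its underside. Which of the three is near the tape dispenser, in the middle or far from it changes from start to start; neighbouring mats stand about 130 mm apart, centre to centre
- mat_2: one of three identical round cork mats lying in a row on the table, fixed, 110 mm across and 3 mm thick; origin at the centre of its underside. Which of the three is near the tape dispenser, in the middle or far from it changes from start to start; neighbouring mats stand about 130 mm apart, centre to centre
- mat_3: one of three identical round cork mats lying in a row on the table, fixed, 110 mm across and 3 mm thick; origin at the centre of its underside. Which of the three is near the tape dispenser, in the middle or far from it changes from start to start; neighbouring mats stand about 130 mm apart, centre to centre
- tape_dispenser: dark desk tape dispenser in line with the mats (another one far back on the right is not meant), with a reel of tape, 58 x 163 mm and 78 mm high, long along its own y; fixed, beyond one end of the row of mats (either end), its long side in line with the row; origin at the centre of its underside, about 195 mm from the nearest mat's centre, 325 mm from the middle one and 455 mm from the farthest
Things that resemble listed ones, but are neither listed nor needed, are in the scene too. What is shaped like the wick_tin but blue or green is not meant.

How it is judged (in metres and radians):
At the end, for the whole second after the job is handed in: Roll on the mat nearest the dispenser, amber jar on the middle mat, clip-top jar on the farthest, each axis within 15 mm of the mat's centre; tin on the roll within 12 mm of its axis. All upright (0.1 rad), resting on their supports, at rest (((horizontal distance between mat_1 and tape_dispenser between 0 and 0.26 m and horizontal distance between label_roll and mat_1 below 0.015 m) or (horizontal distance between mat_2 and tape_dispenser between 0 and 0.26 m and horizontal distance between label_roll and mat_2 below 0.015 m) or (horizontal distance between mat_3 and tape_dispenser between 0 and 0.26 m and horizontal distance between label_roll and mat_3 below 0.015 m)) and horizontal distance between wick_tin and label_roll below 0.012 m and ((horizontal distance between mat_1 and tape_dispenser between 0.26 and 0.39 m and horizontal distance between amber_jar and mat_1 below 0.015 m) or (horizontal distance between mat_2 and tape_dispenser between 0.26 and 0.39 m and horizontal distance between amber_jar and mat_2 below 0.015 m) or (horizontal distance between mat_3 and tape_dispenser between 0.26 and 0.39 m and horizontal distance between amber_jar and mat_3 below 0.015 m)) and ((horizontal distance between mat_1 and tape_dispenser between 0.39 and 1 m and horizontal distance between clip_jar_foot and mat_1 below 0.015 m) or (horizontal distance between mat_2 and tape_dispenser between 0.39 and 1 m and horizontal distance between clip_jar_foot and mat_2 below 0.015 m) or (horizontal distance between mat_3 and tape_dispenser between 0.39 and 1 m and horizontal distance between clip_jar_foot and mat_3 below 0.015 m)) and height (world z) of each of label_roll, amber_jar, clip_jar below 0.008 m and z of wick_tin in the frame of label_roll between 0.026 and 0.034 m and angle between each of label_roll, wick_tin, amber_jar, clip_jar's own z axis and vertical below 0.1 rad and linear speed of each of label_roll, wick_tin, amber_jar, clip_jar below 0.02 m/s); the robot touches nothing.
It also fails if it takes over 109 s, if anything falls off the work surface, if the arm or the gripper's body presses on something with over 40 N, if the wrist force passes 120 N, or if a joint passes its speed limit or range.

## Robot

A 7-joint arm with a two-finger parallel gripper is mounted at the origin on a cart in front of the work surface, level with it; the furniture and walls round the work are solid. World frame = base frame: x ahead of the robot, y to its left, z up, the work surface at z = 0. Lengths are in mm, angles in rad, forces in N, time in s.
With the tool pointing down it reaches from about 400 to 750 mm from the base axis. Payload 19.5 kg.
Tool frame: the origin (TCP) lies at the very end of the fingers, on their centre line; the grasp point (between the pads) lies 19 mm behind it; z points along the fingers, y is the direction in which the jaws open and shut (so a half turn about z gives the same grasp; the last joint's range is limited). The gripper opens to 85 mm and grips with 20 to 120 N. Pads are 22 mm wide; open, the fingers measure 114 mm over their backs; the gripper's body (76 mm by 85 mm) begins 54 mm behind the grasp point. The pads swing forward as they close: fully open they stand 13 mm farther back than shut.
Start: joints at [1.19, 0.707, -0.028, 1.485, 0.022, 0.951, -0.075], TCP at [191.096, -542.289, 231.268] pointing down, gripper open.
Joint ranges: [-2.71, 2.71], [-0.32, 2.16], [-1.57, 1.52], [0, 2.45], [-1.46, 4.6], [0, 2.02], [-2.83, 2.83]. Speed limits (rad/s): [1.89, 1.89, 2.57, 2.57, 3.01, 3.01, 3.01].

## Interface

Orientations are given as a unit quaternion [w, x, y, z].
In Python, from cell import * gives the robot as it stands.
- The arm moves only by the tool play_rows, never from a script. Its argument "moves" is a list that holds one entry, the list of rows, each a list of 7 numbers: the finger opening in cm, from 0 to 8.54, then the shift along the tool's x, y, z in cm, then the turn, a rotation vector about the tool's x, y, z in degrees. In form: [[[hand, tx, ty, tz, wx, wy, wz], ...]]. A call has exactly 5 rows; each row shifts and turns the pose as measured when the row begins, along the tool's axes as they then stand; what a row does not reach is not made up. A row lasts 1/8 s, in which the tool goes at most 62.5 mm and 10.7 degrees, less where a joint would pass 70% of its speed; a pose out of reach is approached as far as the arm can. A call is refused whole if a number of a shift passes 6.25 or a number of a turn 10.7, either way. A call with a gripper value outside its range is refused whole. The fingers move at their own pace and stop on an object; the grip force is fixed at half the most. Time passes only in rows, so rows that do not move let the fingers close, or fill a call up. It gives the time, the measured TCP pose, the force and the opening at its end, in the units of the state.
- state(): the state, without advancing time (a new reading comes with each control period).
- snapshot(name): name is "scene" or "top" or "wrist"; returns the picture (400x640x3 uint8, red, green, blue); there is no depth.
- camera_params(name): a dict with "K" (3x3 intrinsics, pixels), "k1" (the pictures are not rectified: a ray, as slopes to the right and down, at radius r is drawn at 1 + k1 r^2 times it, then the intrinsics apply), "world_to_cam" (4x4, takes a point from world to camera coordinates); the wrist camera has in their place "tool_from_camera" (4x4, takes a point from camera to tool coordinates, whose origin is the TCP and whose axes are the flange's). Camera axes: x right, y up, looking along -z (the intrinsics and any distortion apply to the point x, -y, -z); pixel columns grow to the right and rows downward; lengths in mm; the calibration is good to about 2 mm. A picture is of the moment at which its call begins: read the wrist's pose just before it. camera_params takes no time and is no camera call.
- job_done(): hands the job in, once; it reports no verdict.
The state is a dict: "time_s": time; "joints": joint angles; "qvel": joint speeds; "joint_efforts": joint torques, N m; "eef_pos": TCP position; "tcp_rot": TCP orientation; "contact_force": force on the tool from outside, world axes, zero at the start; "wrist_torque": the same for the moment, N m; "finger_gap": finger opening in mm.
Only numpy, scipy, OpenCV 4.12 (cv2) and the standard library are available. Lean on these libraries where they do the work, as an engineer would, in place of code of your own. Each camera call takes 0.05 s, during which the arm holds its last target.

## Working session

There is one attempt and no reset: what is moved stays moved. The work goes in short steps, Python scripts to look and compute and a tool call to move; the robot and the scene stay as the last step left them, time stands still between calls to the robot, and variables do not carry over. Pictures are saved under pics/ and viewed, and the job is handed in when it is done.

Besides the shell and the picture viewer there is one more tool, called in YAML: its name, and indented under it one key for each argument. play_rows: Moves the arm, as the interface text tells. Its arguments: {"type":"object","properties":{"moves":{"type":"array"}},"required":["moves"]}

```bash
mkdir -p pics; ls
python3 - <<'E'
from cell import *
import cv2,numpy as np
s=state();print({k:np.round(v,3).tolist() for k,v in s.items()})
for n in ["scene","top","wrist"]:
    im=snapshot(n);cv2.imwrite(f"pics/{n}0.png",im[:,:,::-1])
    p=camera_params(n);print(n,{k:np.round(v,3).tolist() for k,v in p.items()})
E
```

```text
pics
{'time_s': 0.0, 'joints': [1.19, 0.707, -0.028, 1.485, 0.022, 0.951, -0.076], 'qvel': [-0.001, 0.0, 0.001, -0.001, -0.001, 0.0, -0.001], 'joint_efforts': [-0.001, -88.321, 1.234, -23.616, 0.017, 0.007, -0.0], 'eef_pos': [190.998, -542.061, 230.828], 'tcp_rot': [-0.001, 0.986, 0.169, -0.0], 'contact_force': [-0.201, -0.541, -1.007], 'wrist_torque': [-0.032, -0.038, -0.015], 'finger_gap': 85.077}
scene {'K': [[469.543, 0.0, 318.897], [0.0, 469.543, 204.296], [0.0, 0.0, 1.0]], 'k1': -0.141, 'world_to_cam': [[-0.682, -0.731, 0.002, 324.965], [0.559, -0.52, 0.646, -370.353], [-0.471, 0.442, 0.763, -1234.598], [0.0, 0.0, 0.0, 1.0]]}
top {'K': [[408.078, 0.0, 318.998], [0.0, 408.078, 201.546], [0.0, 0.0, 1.0]], 'k1': -0.088, 'world_to_cam': [[-0.027, -1.0, -0.004, -55.209], [0.995, -0.027, 0.101, -556.872], [-0.101, -0.001, 0.995, -1447.423], [0.0, 0.0, 0.0, 1.0]]}
wrist {'K': [[314.053, 0.0, 320.157], [0.0, 314.053, 196.555], [0.0, 0.0, 1.0]], 'k1': -0.024, 'tool_from_camera': [[0.001, 0.947, 0.322, 82.244], [1.0, -0.001, 0.0, -0.701], [0.0, 0.322, -0.947, -142.94], [0.0, 0.0, 0.0, 1.0]]}
```

View pics/scene0.png

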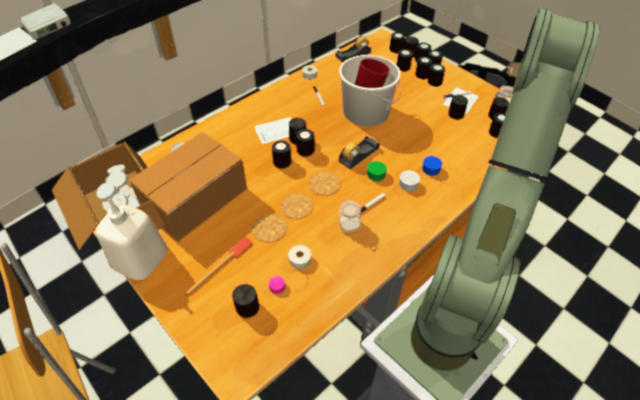

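View pics/top0.png

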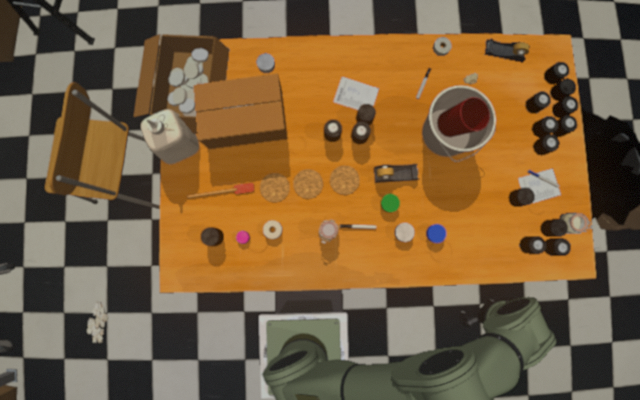

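View pics/wrist0.png

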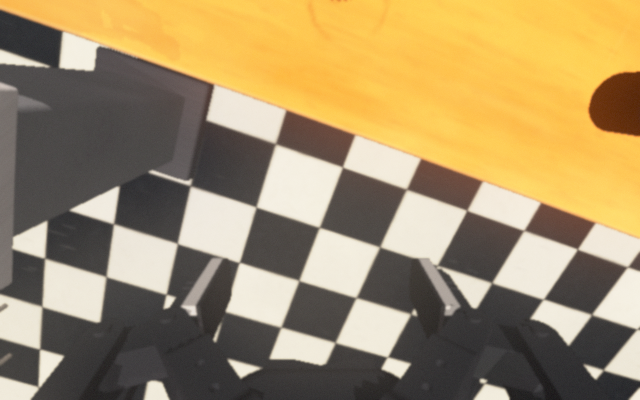

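The scene camera shows the row of mats and the dispenser. In the top view, image right is -y.

- **Dispenser:** (397,173).
- **Mats:** near (345,180), middle (309,184), far (275,188).
- **Amber jar:** the front one at (212,236). The look-alikes are at (333,130), (361,132), (366,113) and the cluster on the right.
- **Roll:** the front one at (272,230). The spare is at (443,46).
- **Tin:** the grey one at (405,232). The green one at (390,203), the blue one at (436,233) and the spare at (265,62) are not meant.
- **Clip jar:** the front one at (328,230). The look-alike is at (573,222).

Next I'll check these in close crops and measure them.

```bash
cat > h.py <<'E'
from cell import *
import cv2,numpy as np
from scipy.spatial.transform import Rotation as R
def ray(n,uv,st=None):
    p=camera_params(n);K=p["K"];k1=p["k1"]
    d=np.array([(uv[0]-K[0][2])/K[0][0],(uv[1]-K[1][2])/K[1][1]])
    s=d.copy()
    for _ in range(20): s=d/(1+k1*(s@s))
    dc=np.array([s[0],-s[1],-1.])
    if n=="wrist":
        T=np.array(p["tool_from_camera"]);q=np.array(st["tcp_rot"]);r=R.from_quat(q[[1,2,3,0]])
        return r.apply(T[:3,3])+np.array(st["eef_pos"]), r.apply(T[:3,:3]@dc)
    W=np.array(p["world_to_cam"]);Rm=W[:3,:3]
    return -Rm.T@W[:3,3], Rm.T@dc
def onz(n,uv,z,st=None):
    o,d=ray(n,uv,st);return o+d*(z-o[2])/d[2]
def proj(n,P,st=None):
    p=camera_params(n);K=p["K"]
    if n=="wrist":
        T=np.array(p["tool_from_camera"]);q=np.array(st["tcp_rot"]);r=R.from_quat(q[[1,2,3,0]])
        t=r.inv().apply(np.array(P)-np.array(st["eef_pos"]));c=T[:3,:3].T@(t-T[:3,3])
    else:
        W=np.array(p["world_to_cam"]);c=W[:3,:3]@np.array(P)+W[:3,3]
    s=np.array([c[0],-c[1]])/-c[2];s=s*(1+p["k1"]*(s@s))
    return np.array([s[0]*K[0][0]+K[0][2],s[1]*K[1][1]+K[1][2]])
E
python3 - <<'E'
from h import *
for nm,uv,z in [("disp",(397,173),40),("m1",(345,180),3),("m2",(309,184),3),("m3",(275,188),3),("amber",(212,236),78),("roll",(272,230),30),("tin",(405,232),36),("clip",(328,230),85)]:
    P=onz("top",uv,z);print(nm,P.round(),np.hypot(*P[:2]).round(), proj("scene",P).round())
im=cv2.imread("pics/top0.png")
c=im[150:260,190:450];cv2.imwrite("pics/topc.png",cv2.resize(c,None,fx=3,fy=3,interpolation=cv2.INTER_CUBIC))
im=cv2.imread("pics/scene0.png")
c=im[130:330,220:480];cv2.imwrite("pics/scenec.png",cv2.resize(c,None,fx=3,fy=3,interpolation=cv2.INTER_CUBIC))
E
```

```text
disp [ 650. -356.   40.] 741.0 [359. 147.]
m1 [ 635. -169.    3.] 657.0 [323. 183.]
m2 [624. -35.   3.] 625.0 [296. 205.]
m3 [612.  91.   3.] 619.0 [269. 227.]
amber [440. 306.  78.] 536.0 [245. 291.]
roll [457. 101.  30.] 468.0 [298. 254.]
tin [ 436. -375.   36.] 576.0 [408. 177.]
clip [450. -99.  85.] 461.0 [349. 208.]
```

View pics/topc.png

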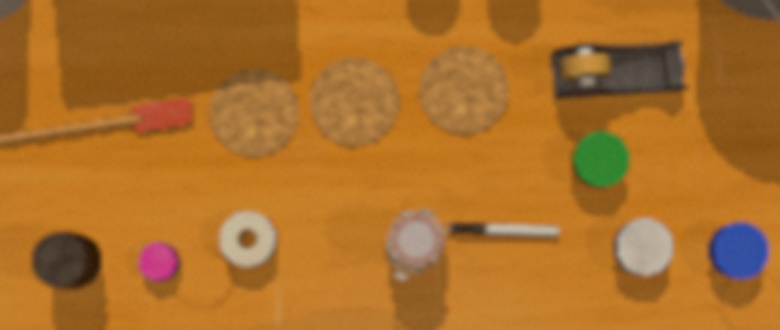

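View pics/scenec.png

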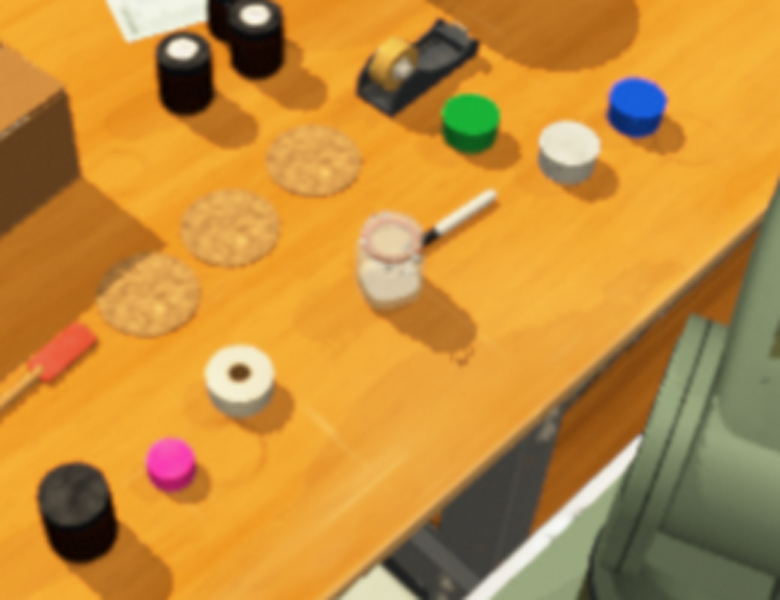

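The crops confirm the choices. The front amber jar has a plain black lid and the stock jars have white-topped lids. The clip jar's wire shows at the -x side, so its y is roughly world y. A pen lies beside that jar, so I'll grasp it high. Next I'll write a planning helper and fly past the tin to measure.

```bash
cat >> h.py <<'E'
def plan(P,yaw=0,n=5,hand=8.5):
    """print rows from current pose to target, pointing down"""
    s=state();q=np.array(s["tcp_rot"]);r=R.from_quat(q[[1,2,3,0]]);p=np.array(s["eef_pos"])
    rt=R.from_euler('z',yaw,degrees=True)*R.from_matrix(np.diag([1.,-1,-1]))
    w=(r.inv()*rt).as_rotvec()
    dp=(np.array(P)-p)/n
    print("at",p.round(1),"yaw",np.degrees(np.arctan2(r.as_matrix()[1,0],r.as_matrix()[0,0])).round(1),"F",np.round(s["contact_force"],1),"gap",round(float(s["finger_gap"]),1),"t",round(float(s["time_s"]),2))
    for i in range(n):
        ri=r*R.from_rotvec(w*i/n)
        print([hand]+(ri.inv().apply(dp)/10).round(2).tolist()+np.degrees(w/n).round(2).tolist())
def shot(name):
    s=state();im=snapshot("wrist");cv2.imwrite(f"pics/{name}.png",im[:,:,::-1]);np.save(f"pics/{name}.npy",np.r_[s["eef_pos"],s["tcp_rot"]]);return s,im
def ld(name):
    a=np.load(f"pics/{name}.npy");return dict(eef_pos=a[:3],tcp_rot=a[3:]),cv2.imread(f"pics/{name}.png")
E
python3 -c "
from h import *
plan([436,-375,190])"
```

```text
at [ 191.  -542.2  230.9] yaw 19.4 F [ 0.8 -0.5  0.1] gap 85.4 t 0.15
[8.5, 5.73, -1.52, 0.82, -0.01, 0.0, 3.88]
[8.5, 5.62, -1.91, 0.82, -0.01, 0.0, 3.88]
[8.5, 5.47, -2.28, 0.82, -0.01, 0.0, 3.88]
[8.5, 5.31, -2.65, 0.82, -0.01, 0.0, 3.88]
[8.5, 5.11, -3.0, 0.82, -0.01, 0.0, 3.88]
```

play_rows:
  moves:
    - [[8.5, 5.7, -1.5, 0.8, 0, 0, 3.9], [8.5, 5.6, -1.9, 0.8, 0, 0, 3.9], [8.5, 5.5, -2.3, 0.8, 0, 0, 3.9], [8.5, 5.3, -2.6, 0.8, 0, 0, 3.9], [8.5, 5.1, -3.0, 0.8, 0, 0, 3.9]]

```text
time_s: 0.78
eef_pos: [439.8, -375.5, 189.0]
tcp_rot: [0.0, 1.0, -0.01, -0.001]
contact_force: [0.3, -0.9, 0.0]
finger_gap: 85.0
```

```bash
python3 -c "
from h import *
plan([436,-375,190]);s,im=shot('w1')"
```

```text
at [ 439.8 -375.5  189. ] yaw -1.2 F [ 0.3 -0.9  0. ] gap 85.0 t 0.78
[8.5, -0.08, -0.01, -0.02, 0.01, 0.02, -0.24]
[8.5, -0.08, -0.01, -0.02, 0.01, 0.02, -0.24]
[8.5, -0.08, -0.01, -0.02, 0.01, 0.02, -0.24]
[8.5, -0.08, -0.01, -0.02, 0.01, 0.02, -0.24]
[8.5, -0.08, -0.01, -0.02, 0.01, 0.02, -0.24]
```

Tracking is good. Now the picture.

View pics/w1.png

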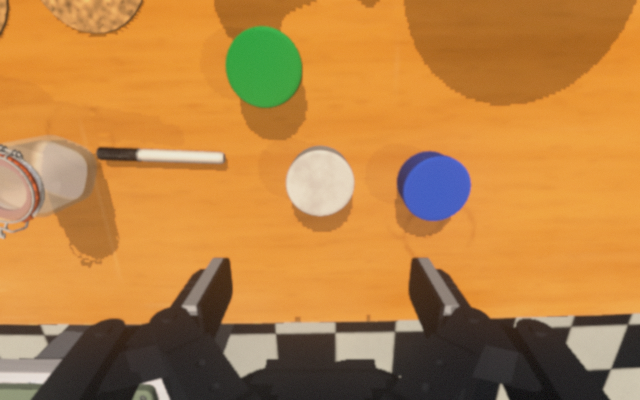

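```bash
python3 -c "
from h import *
plan([450,-99,200])"
```

```text
at [ 446.9 -368.7  187.6] yaw -0.9 F [ 9.9 10.7 -1.7] gap 85.0 t 0.82
[8.5, -0.02, -5.4, -0.23, -0.05, -0.01, -0.17]
[8.5, -0.0, -5.4, -0.23, -0.05, -0.01, -0.17]
[8.5, 0.01, -5.39, -0.23, -0.05, -0.01, -0.17]
[8.5, 0.03, -5.39, -0.24, -0.05, -0.01, -0.17]
[8.5, 0.04, -5.39, -0.24, -0.05, -0.01, -0.17]
```

The wrist view shows the grey tin at (320,182), with green at (264,67), blue at (433,186) and the pen at (160,156). The arm was still coasting, so from now on I'll end calls with rest rows.

play_rows:
  moves:
    - [[8.5, 0, -6.2, -0.3, 0, 0, -0.4], [8.5, 0, -6.2, -0.3, 0, 0, -0.4], [8.5, 0, -6.2, -0.3, 0, 0, 0], [8.5, 0, -6.2, -0.2, 0, 0, 0], [8.5, 0, -2, 0, 0, 0, 0]]

```text
time_s: 1.45
eef_pos: [446.8, -103.4, 198.1]
tcp_rot: [-0.003, 1.0, 0.001, -0.0]
contact_force: [0.3, -1.5, 0.1]
finger_gap: 84.8
```

play_rows:
  moves:
    - [[8.5, 0, 0, 0, 0, 0, 0], [8.5, 0, 0, 0, 0, 0, 0], [8.5, 0, 0, 0, 0, 0, 0], [8.5, 0, 0, 0, 0, 0, 0], [8.5, 0, 0, 0, 0, 0, 0]]

```text
time_s: 2.08
eef_pos: [446.6, -105.6, 198.0]
tcp_rot: [-0.002, 1.0, 0.001, -0.0]
contact_force: [0.1, 0.1, 0.2]
finger_gap: 84.7
```

```bash
python3 -c "
from h import *
s,im=shot('w2');plan([440,101,190],n=4)"
```

```text
at [ 446.6 -105.5  198. ] yaw 0.1 F [-0.3 -0.3 -0.1] gap 85.2 t 2.12
[8.5, -0.16, -5.16, 0.22, -0.06, 0.01, 0.02]
[8.5, -0.16, -5.16, 0.22, -0.06, 0.01, 0.02]
[8.5, -0.16, -5.16, 0.21, -0.06, 0.01, 0.02]
[8.5, -0.16, -5.16, 0.21, -0.06, 0.01, 0.02]
```

View pics/w2.png

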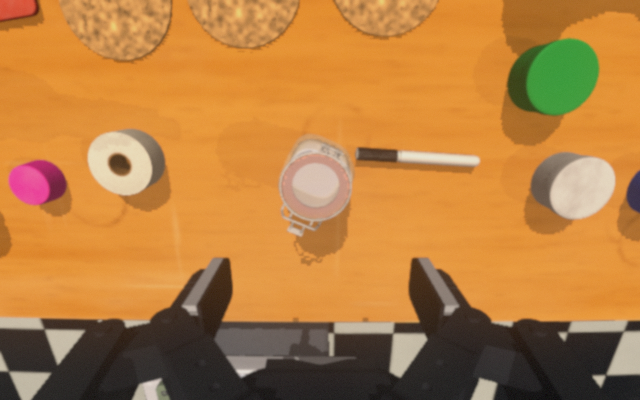

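The wrist view now shows everything:
- roll at (126,161)
- clip jar lid at (317,186), clasp at (297,222)
- tin at (585,187)
- mats at the top

Next I'll measure the roll, tin, mats and clip jar from this still image.

Run:
```python
from h import *
s,im=ld('w2')
hsv=cv2.cvtColor(im,cv2.COLOR_BGR2HSV)
m=((hsv[...,1]<90)&(hsv[...,2]>130)).astype(np.uint8)*255
m[:, :80][:]=0; m[240:]=0
n,l,st,c=cv2.connectedComponentsWithStats(m)
for i in range(1,n):
    if st[i,4]>300: print(st[i],c[i].round(1))
# roll hole
h=(hsv[...,2]<140)[130:195,90:160]
ys,xs=np.nonzero(h);print('hole',xs.mean()+90,ys.mean()+130)
for nm,uv,z in [('hole/top',(120,163),30),('clip lid',(317,186),85),('clasp70',(297,225),68)]:
    print(nm,onz('wrist',uv,z,s).round(1))
# top-camera mat fits
t=cv2.imread('pics/top0.png')
big=cv2.resize(im[100:240],None,fx=1,fy=1)
cv2.imwrite('pics/m.png',cv2.resize(np.vstack([im[120:240,70:370]]),None,fx=2.6,fy=2.6,interpolation=cv2.INTER_CUBIC))
```

```text
[  88  130   68   65 3015] [122.4 160.4]
[ 279  140   73   96 3980] [315.3 181.5]
[397 151  83  15 884] [436.9 158.2]
[ 539  153   76   66 3503] [579.4 184.7]
hole 138.53879310344828 161.79310344827587
hole/top [458.3 100.3  30. ]
clip lid [ 451.1 -101.9   85. ]
clasp70 [407.2 -82.7  68. ]
```

View pics/m.png

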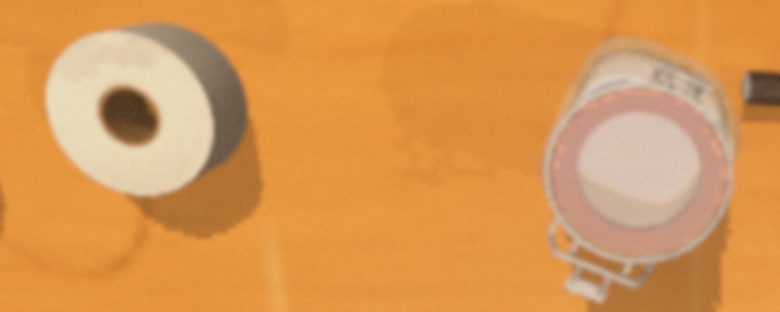

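Both cameras give the roll at about (458,100). The clip jar's clasp bar gives a jar yaw of about -22°. Go to the roll.

play_rows:
  moves:
    - [[8.5, 0.3, -5.1, 1.9, 0, 0, 0], [8.5, 0.3, -5.1, 2, 0, 0, 0], [8.5, 0.3, -5.1, 2, 0, 0, 0], [8.5, 0.3, -5.1, 2, 0, 0, 0], [8.5, 0, 0, 0, 0, 0, 0]]

```text
time_s: 2.75
eef_pos: [459.8, 103.8, 117.3]
tcp_rot: [-0.002, 1.0, -0.001, 0.001]
contact_force: [-0.3, -1.5, 0.6]
finger_gap: 85.1
```

play_rows:
  moves:
    - [[8.5, 0, 0, 1, 0, 0, 0], [8.5, 0, 0, 1, 0, 0, 0], [8.5, 0, 0, 0, 0, 0, 0], [8.5, 0, 0, 0, 0, 0, 0], [8.5, 0, 0, 0, 0, 0, 0]]

```text
time_s: 3.38
eef_pos: [460.3, 101.0, 96.5]
tcp_rot: [-0.001, 1.0, -0.003, 0.001]
contact_force: [0.8, -0.5, 0.5]
finger_gap: 84.8
```

```bash
python3 -c "
from h import *
s,im=shot('w3');plan([458,100,30],n=4)
print(proj('wrist',[458,100,30],s))"
```

```text
at [460.4 101.   96.5] yaw -0.3 F [ 0.2 -0.2 -0.1] gap 85.0 t 3.42
[8.5, -0.06, 0.03, 1.66, -0.04, -0.04, -0.08]
[8.5, -0.06, 0.03, 1.66, -0.04, -0.04, -0.08]
[8.5, -0.06, 0.03, 1.66, -0.04, -0.04, -0.08]
[8.5, -0.06, 0.03, 1.66, -0.04, -0.04, -0.08]
[322.39445769 214.20790002]
```

View pics/w3.png

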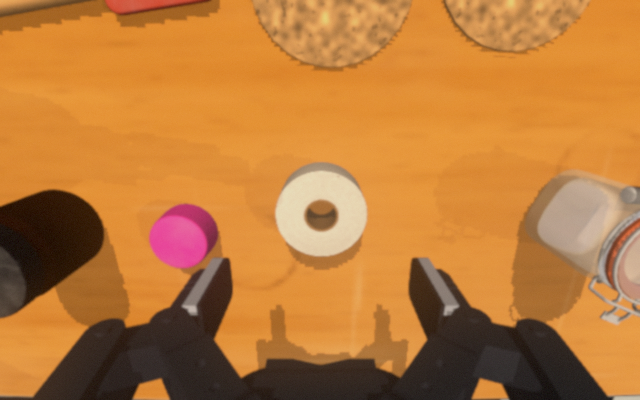

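The roll's top centre is at (321,210), which puts it at about (461,100.5). The fingers have clearance from the pink cap at (184,236). Descend.

play_rows:
  moves:
    - [[8.5, 0, 0, 2.4, 0, 0, 0], [8.5, 0, 0, 2.4, 0, 0, 0], [8.5, 0, 0, 2.4, 0, 0, 0], [8.5, 0, 0, 1.9, 0, 0, 0], [8.5, 0, 0, 0, 0, 0, 0]]

```text
time_s: 4.05
eef_pos: [461.9, 101.4, 4.2]
tcp_rot: [-0.002, 1.0, -0.003, 0.003]
contact_force: [-0.1, 0.2, 0.4]
finger_gap: 85.1
```

```bash
python3 -c "
from h import *
s,im=shot('w4');plan([461,100.5,-3],n=1)"
```

```text
at [462.1 101.5   4.9] yaw -0.3 F [ 0.3  1.2 -0. ] gap 85.0 t 4.1
[8.5, -0.12, 0.1, 0.79, -0.21, -0.39, -0.33]
```

View pics/w4.png

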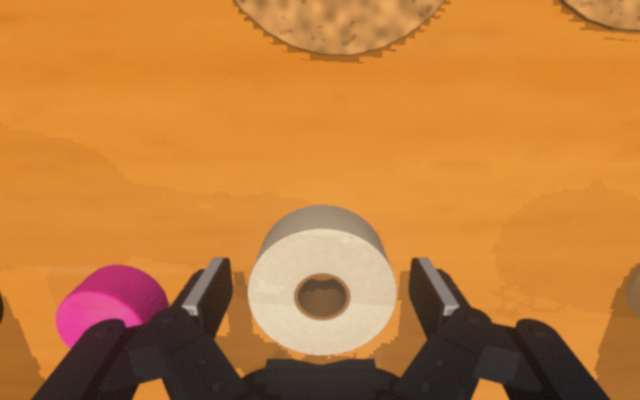

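The roll is centred between the pads. Lower about 8 mm more and close.

play_rows:
  moves:
    - [[8.5, -0.1, 0.1, 0.7, 0, 0, 0], [8.5, 0, 0, 0.2, 0, 0, 0], [5.5, 0, 0, 0, 0, 0, 0], [5.5, 0, 0, 0, 0, 0, 0], [5.5, 0, 0, 0, 0, 0, 0]]

```text
time_s: 4.72
eef_pos: [462.0, 100.8, -2.3]
tcp_rot: [-0.002, 1.0, -0.003, 0.005]
contact_force: [0.2, -0.0, -1.9]
finger_gap: 64.5
```

play_rows:
  moves:
    - [[5.5, 0, 0, 0, 0, 0, 0], [5.5, 0, 0, 0, 0, 0, 0], [5.5, 0, 0, -0.5, 0, 0, 0], [5.5, 0, 0, -1, 0, 0, 0], [5.5, 0, 0, 0, 0, 0, 0]]

```text
time_s: 5.35
eef_pos: [462.0, 100.7, 14.1]
tcp_rot: [-0.002, 1.0, -0.003, 0.005]
contact_force: [0.2, 0.0, -0.7]
finger_gap: 64.8
```

```bash
python3 -c "
from h import *
s,im=shot('w5');plan([461,100.5,-3],n=1)"
```

```text
at [461.9 100.7  13.7] yaw -0.3 F [ 0.4  0.1 -0.7] gap 64.6 t 5.4
[8.5, -0.1, 0.03, 1.67, -0.25, -0.56, -0.3]
```

View pics/w5.png

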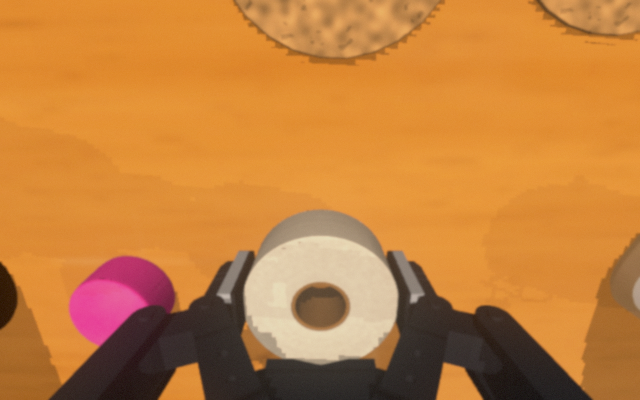

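The roll is held (gap 64.6, lifted clear). Raise it and carry it towards the near mat.

play_rows:
  moves:
    - [[5.5, 0, 0, -4.5, 0, 0, 0], [5.5, 0, 0, -4.5, 0, 0, 0], [5.5, 2, 1, -4, 0, 0, 0], [5.5, 4, 4, -1, 0, 0, 0], [5.5, 4, 4, 0, 0, 0, 0]]

```text
time_s: 6.02
eef_pos: [560.8, 10.6, 158.7]
tcp_rot: [-0.003, 1.0, 0.0, 0.004]
contact_force: [-0.0, 1.0, -1.6]
finger_gap: 64.6
```

play_rows:
  moves:
    - [[5.5, 3, 5, 0, 0, 0, 0], [5.5, 1, 5, 0, 0, 0, 0], [5.5, 0, 2, 0, 0, 0, 0], [5.5, 0, 0, 0, 0, 0, 0], [5.5, 0, 0, 0, 0, 0, 0]]

```text
time_s: 6.65
eef_pos: [602.6, -115.4, 157.0]
tcp_rot: [-0.003, 1.0, -0.001, 0.003]
contact_force: [-0.1, 0.4, -0.6]
finger_gap: 64.5
```

```bash
python3 -c "
from h import *
s,im=shot('w6');plan([635,-169,140],n=4)
for y,x in [(-169,635),(-35,624),(91,612)]: print(proj('wrist',[x,y,3],s))"
```

```text
at [ 602.6 -115.4  157. ] yaw -0.1 F [ 1.2  0.6 -1.1] gap 64.1 t 6.7
[8.5, 0.81, 1.34, 0.42, -0.07, -0.1, -0.02]
[8.5, 0.81, 1.34, 0.42, -0.07, -0.1, -0.02]
[8.5, 0.81, 1.34, 0.43, -0.07, -0.1, -0.02]
[8.5, 0.81, 1.34, 0.43, -0.07, -0.1, -0.02]
[377.95286625 146.32859714]
[237.86397937 157.79239309]
[111.91220649 170.15216476]
```

View pics/w6.png

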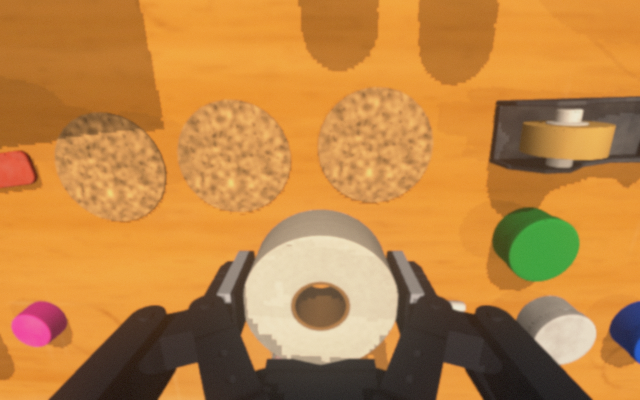

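All three mats are fully visible, near (376,145), middle (234,155) and far (110,166), with the dispenser on the right. Fit the circles.

Run:
```python
from h import *
from scipy.optimize import least_squares
s,im=ld('w6')
hsv=cv2.cvtColor(im,cv2.COLOR_BGR2HSV)
for nm,(cx,cy) in dict(near=(376,145),mid=(234,155),far=(110,166)).items():
    for (x,y) in [(cx,cy),(cx-70,cy),(cx,cy-68),(cx+67,cy+10)]:
        print(nm,hsv[y-4:y+5,x-4:x+5].reshape(-1,3).mean(0).round(),end=' ')
    print()
m=(hsv[...,1]<185).astype(np.uint8)*255
m=cv2.morphologyEx(m,cv2.MORPH_OPEN,np.ones((2,2)));m=cv2.morphologyEx(m,cv2.MORPH_CLOSE,cv2.getStructuringElement(2,(9,9)));m=cv2.morphologyEx(m,cv2.MORPH_OPEN,cv2.getStructuringElement(2,(11,11)))
cs,_=cv2.findContours(m,cv2.RETR_EXTERNAL,cv2.CHAIN_APPROX_NONE)
v=im.copy()
for c in cs:
    a=cv2.contourArea(c);
    if 6000<a<14000:
        c=cv2.convexHull(c);cv2.drawContours(v,[c],-1,(255,0,0),1)
        P=np.array([onz('wrist',p[0],3,s)[:2] for p in c])
        f=least_squares(lambda q:np.hypot(P[:,0]-q[0],P[:,1]-q[1])-q[2],[*P.mean(0),55],loss='soft_l1')
        print(a,f.x.round(1),np.abs(f.fun).max().round(1))
cv2.imwrite('pics/w6v.png',v)
for z in (171+16-13,): pass
print('roll top c', onz('wrist',(320,305),157+32.3,s))
```

```text
near [ 15. 153. 214.] near [ 16. 195. 236.] near [ 16. 192. 236.] near [ 16. 193. 236.] 
mid [ 15. 152. 216.] mid [ 16. 191. 213.] mid [ 16. 198. 236.] mid [ 16. 196. 235.] 
far [ 15. 153. 210.] far [ 16. 195. 224.] far [ 15. 199. 183.] far [ 16. 194. 227.] 
9328.0 [611.7  92.3  55.5] 0.5
10019.0 [622.1 -31.8  55.4] 0.4
10209.0 [ 650.9 -345.2   69.7] 39.9
10487.5 [ 632.9 -167.2   55.4] 0.5
roll top c [ 598.35375048 -115.10753799  189.3       ]
```

View pics/w6v.png

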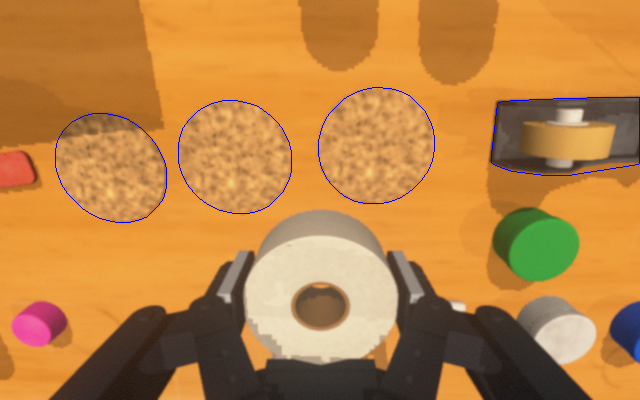

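Mat centres from the wrist:

| Mat | x | y |
|---|---|---|
| near | 633 | -167 |
| middle | 622 | -32 |
| far | 612 | 92 |

All three fit with a radius of 55.4 mm and agree with the top view to 2-3 mm. In the hand, the roll's axis lies about 2-4 mm behind the TCP. Move over the near mat and lower.

play_rows:
  moves:
    - [[5.5, 1.6, 2.6, 1, 0, 0, 0], [5.5, 1.7, 2.6, 3, 0, 0, 0], [5.5, 0, 0, 4, 0, 0, 0], [5.5, 0, 0, 4, 0, 0, 0], [5.5, 0, 0, 1, 0, 0, 0]]

```text
time_s: 7.32
eef_pos: [639.4, -161.3, 24.9]
tcp_rot: [-0.003, 1.0, 0.003, 0.005]
contact_force: [-0.4, -0.2, -0.8]
finger_gap: 64.0
```

play_rows:
  moves:
    - [[5.5, 0, 0, 0, 0, 0, 0], [5.5, 0, 0, 0, 0, 0, 0], [5.5, 0, 0, 0, 0, 0, 0], [5.5, 0, 0, 0, 0, 0, 0], [5.5, 0, 0, 0, 0, 0, 0]]

```text
time_s: 7.95
eef_pos: [641.5, -160.5, 29.5]
tcp_rot: [-0.003, 1.0, 0.004, 0.007]
contact_force: [-0.6, -0.3, -0.5]
finger_gap: 64.4
```

```bash
python3 -c "
from h import *
s,im=shot('w7');plan([636,-167.5,1],n=1)"
```

```text
at [ 641.5 -160.5   29.5] yaw 0.5 F [ 0.9  0.  -0.3] gap 64.1 t 8.0
[8.5, -0.6, 0.71, 2.83, -0.33, -0.84, 0.45]
```

View pics/w7.png

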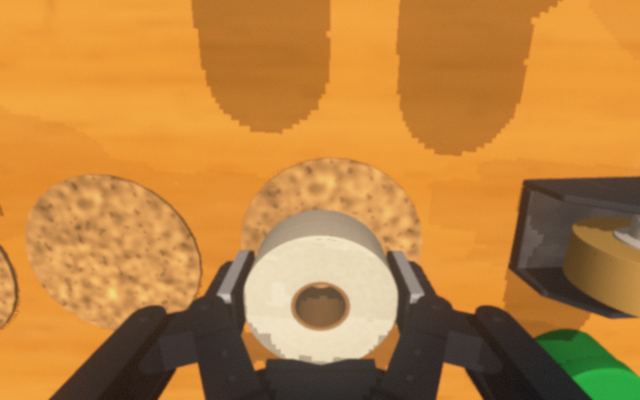

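The roll is over the near mat, a little to the +x and +y side. Apply the correction and lower.

play_rows:
  moves:
    - [[5.5, -0.6, 0.7, 0.4, -0.3, -0.8, 0.4], [5.5, 0, 0, 1.2, 0, 0, 0], [5.5, 0, 0, 0.6, 0, 0, 0], [5.5, 0, 0, 0, 0, 0, 0], [5.5, 0, 0, 0, 0, 0, 0]]

```text
time_s: 8.62
eef_pos: [634.7, -168.1, 5.0]
tcp_rot: [-0.0, 1.0, 0.0, -0.001]
contact_force: [0.3, -0.2, -0.9]
finger_gap: 64.6
```

```bash
python3 -c "
from h import *
plan([636,-167.5,1],n=1)"
```

```text
at [ 634.7 -168.1    5. ] yaw 0.0 F [ 0.3 -0.2 -0.9] gap 64.6 t 8.62
[8.5, 0.13, -0.06, 0.4, -0.02, 0.09, 0.01]
```

play_rows:
  moves:
    - [[5.5, 0.1, 0, 0.3, 0, 0, 0], [5.5, 0, 0, 0.15, 0, 0, 0], [5.5, 0, 0, 0, 0, 0, 0], [5.5, 0, 0, 0, 0, 0, 0], [5.5, 0, 0, 0, 0, 0, 0]]

```text
time_s: 9.25
eef_pos: [636.1, -168.1, 0.9]
tcp_rot: [-0.0, 1.0, 0.0, -0.0]
contact_force: [-0.8, -0.3, -0.6]
finger_gap: 64.5
```

play_rows:
  moves:
    - [[5.5, 0, 0, 0.1, 0, 0, 0], [8.5, 0, 0, 0, 0, 0, 0], [8.5, 0, 0, 0, 0, 0, 0], [8.5, 0, 0, 0, 0, 0, 0], [8.5, 0, 0, 0, 0, 0, 0]]

```text
time_s: 9.88
eef_pos: [636.2, -168.1, 0.5]
tcp_rot: [-0.0, 1.0, 0.0, -0.0]
contact_force: [-0.1, -0.1, 0.2]
finger_gap: 84.8
```

play_rows:
  moves:
    - [[8.5, 0, 0, -1, 0, 0, 0], [8.5, 0, 0, -3, 0, 0, 0], [8.5, 0, 0, -5, 0, 0, 0], [8.5, 0, 0, -4, 0, 0, 0], [8.5, 0, 0, 0, 0, 0, 0]]

```text
time_s: 10.5
eef_pos: [636.3, -168.3, 137.1]
tcp_rot: [0.0, 1.0, 0.0, 0.0]
contact_force: [1.0, 0.5, 0.0]
finger_gap: 84.9
```

play_rows:
  moves:
    - [[8.5, 0, 0, 0, 0, 0, 0], [8.5, 0, 0, 0, 0, 0, 0], [8.5, 0, 0, 0, 0, 0, 0], [8.5, 0, 0, 0, 0, 0, 0], [8.5, 0, 0, 0, 0, 0, 0]]

```text
time_s: 11.12
eef_pos: [635.4, -168.1, 135.2]
tcp_rot: [-0.0, 1.0, 0.0, -0.001]
contact_force: [-0.2, -0.0, 1.1]
finger_gap: 84.9
```

```bash
python3 -c "
from h import *
s,im=shot('w8');plan([436,-375,150],n=5)
print(proj('wrist',[633,-167,33],s),proj('wrist',[633,-167,3],s))"
```

```text
at [ 635.4 -168.1  135.2] yaw 0.0 F [ 0.1 -1.2 -0. ] gap 85.0 t 11.18
[8.5, -3.99, 4.14, -0.29, -0.01, 0.03, 0.0]
[8.5, -3.99, 4.14, -0.29, -0.01, 0.03, 0.0]
[8.5, -3.99, 4.14, -0.29, -0.01, 0.03, 0.0]
[8.5, -3.99, 4.14, -0.29, -0.01, 0.03, 0.0]
[8.5, -3.99, 4.14, -0.3, -0.01, 0.03, 0.0]
[319.49572819 197.58967422] [319.59067113 186.87547587]
```

View pics/w8.png

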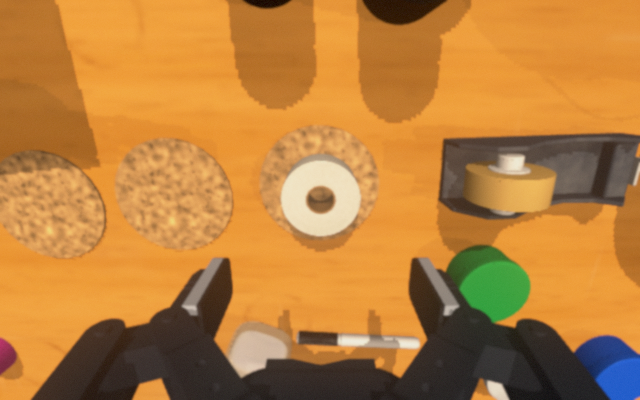

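The roll's top is at (320,198) against the (319.5,197.6) predicted for the mat centre, so it is centred within about 1 mm. Now the tin.

play_rows:
  moves:
    - [[8.5, -4, 4.1, -0.3, 0, 0, 0], [8.5, -4, 4.1, -0.3, 0, 0, 0], [8.5, -4, 4.1, 0, 0, 0, 0], [8.5, -4, 4.1, 0, 0, 0, 0], [8.5, -3.5, 3.8, 0, 0, 0, 0]]

```text
time_s: 11.8
eef_pos: [437.4, -372.8, 140.9]
tcp_rot: [-0.0, 1.0, 0.003, -0.0]
contact_force: [-0.1, -0.7, -0.3]
finger_gap: 85.0
```

play_rows:
  moves:
    - [[8.5, 0, 0, 1.5, 0, 0, 0], [8.5, 0, 0, 1.5, 0, 0, 0], [8.5, 0, 0, 1, 0, 0, 0], [8.5, 0, 0, 0, 0, 0, 0], [8.5, 0, 0, 0, 0, 0, 0]]

```text
time_s: 12.42
eef_pos: [436.7, -373.8, 98.8]
tcp_rot: [-0.0, 1.0, 0.002, -0.001]
contact_force: [-0.3, -0.4, 0.3]
finger_gap: 84.9
```

Run:
```python
from h import *
s,im=shot('w9');im=im[:,:,::-1]
hsv=cv2.cvtColor(np.ascontiguousarray(im),cv2.COLOR_BGR2HSV)
m=((hsv[...,1]<90)&(hsv[...,2]>150)).astype(np.uint8)*255
n,l,st,c=cv2.connectedComponentsWithStats(m)
for i in range(1,n):
    if st[i,4]>1500: print(st[i],c[i].round(1),onz('wrist',c[i],36,s).round(1))
plan([436,-375,10],n=5)
```

```text
[  72  160  120   22 1780] [131.9 170.9] [ 466.5 -245.3   36. ]
[ 275  162   95   96 6952] [322.2 211.2] [ 437.9 -374.7   36. ]
at [ 436.7 -373.8   98.9] yaw 0.3 F [ 1.   0.1 -0.4] gap 84.8 t 12.47
[8.5, -0.01, 0.03, 1.78, -0.0, 0.01, 0.05]
[8.5, -0.01, 0.02, 1.78, -0.0, 0.01, 0.05]
[8.5, -0.01, 0.02, 1.78, -0.0, 0.01, 0.05]
[8.5, -0.01, 0.02, 1.78, -0.0, 0.01, 0.05]
[8.5, -0.01, 0.02, 1.78, -0.0, 0.01, 0.05]
```

View pics/w9.png

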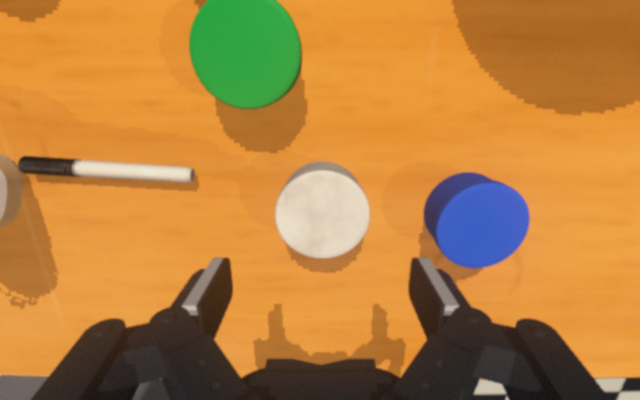

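The tin is at (437.5,-374.7). The blue tin leaves about 20 mm of clearance for the finger. Descend and grasp.

play_rows:
  moves:
    - [[8.5, 0.1, 0.1, 2.4, 0, 0, 0], [8.5, 0, 0, 2.4, 0, 0, 0], [8.5, 0, 0, 2.4, 0, 0, 0], [8.5, 0, 0, 1.9, 0, 0, 0], [8.5, 0, 0, 0, 0, 0, 0]]

```text
time_s: 13.1
eef_pos: [439.8, -375.0, 7.3]
tcp_rot: [0.001, 1.0, 0.003, 0.001]
contact_force: [-0.4, 0.5, 0.5]
finger_gap: 84.6
```

play_rows:
  moves:
    - [[8.5, 0, 0, 0.4, 0, 0, 0], [8.5, 0, 0, 0, 0, 0, 0], [5.5, 0, 0, 0, 0, 0, 0], [5.5, 0, 0, 0, 0, 0, 0], [5.5, 0, 0, 0, 0, 0, 0]]

```text
time_s: 13.72
eef_pos: [440.8, -375.8, 5.9]
tcp_rot: [0.002, 1.0, 0.003, 0.003]
contact_force: [0.4, 0.0, -0.9]
finger_gap: 65.3
```

play_rows:
  moves:
    - [[5.5, 0, 0, 0, 0, 0, 0], [5.5, 0, 0, -0.5, 0, 0, 0], [5.5, 0, 0, -2, 0, 0, 0], [5.5, 0, 0, -2, 0, 0, 0], [5.5, 0, 0, 0, 0, 0, 0]]

```text
time_s: 14.35
eef_pos: [440.8, -375.9, 55.2]
tcp_rot: [0.003, 1.0, 0.003, 0.003]
contact_force: [-0.6, -0.3, -0.2]
finger_gap: 65.4
```

```bash
python3 -c "
from h import *
s,im=shot('w10');plan([636,-168,130],n=5)"
```

```text
at [ 440.6 -375.7   54.4] yaw 0.4 F [-0.5 -0.4 -0.4] gap 65.4 t 14.4
[8.5, 3.94, -4.12, -1.51, 0.05, -0.06, 0.07]
[8.5, 3.94, -4.13, -1.51, 0.05, -0.06, 0.07]
[8.5, 3.93, -4.14, -1.51, 0.05, -0.06, 0.07]
[8.5, 3.92, -4.14, -1.51, 0.05, -0.06, 0.07]
[8.5, 3.92, -4.15, -1.51, 0.05, -0.06, 0.07]
```

View pics/w10.png

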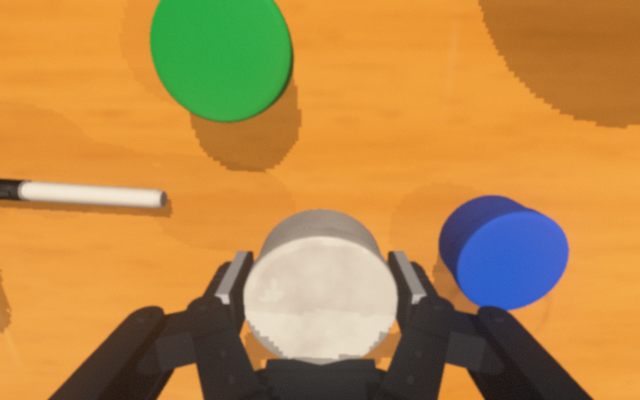

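The tin is held (gap 65.4) and the grasp looks like the roll's. Grasp TCP z was 5.9, so the release height is about 39. Carry it to above the roll.

play_rows:
  moves:
    - [[5.5, 2, -2, -4, 0, 0, 0], [5.5, 4, -4.1, -2, 0, 0, 0], [5.5, 4, -4.2, 0, 0, 0, 0], [5.5, 4, -4.2, 0, 0, 0, 0], [5.5, 4, -4.2, 0, 0, 0, 0]]

```text
time_s: 15.02
eef_pos: [621.3, -185.9, 115.5]
tcp_rot: [0.003, 1.0, -0.001, 0.002]
contact_force: [-0.6, 0.1, -0.3]
finger_gap: 65.7
```

play_rows:
  moves:
    - [[5.5, 1, -1, 0, 0, 0, 0], [5.5, 0, 0, 0, 0, 0, 0], [5.5, 0, 0, 0, 0, 0, 0], [5.5, 0, 0, 0, 0, 0, 0], [5.5, 0, 0, 0, 0, 0, 0]]

```text
time_s: 15.65
eef_pos: [631.1, -174.8, 114.2]
tcp_rot: [0.002, 1.0, -0.0, 0.0]
contact_force: [-0.4, 0.0, -0.8]
finger_gap: 65.5
```

```bash
python3 -c "
from h import *
s,im=shot('w11');plan([636,-168,60],n=3)"
```

```text
at [ 631.1 -174.8  114.2] yaw -0.0 F [ 0.1 -0.  -0.3] gap 65.5 t 15.7
[8.5, 0.16, -0.24, 1.81, 0.09, -0.02, -0.0]
[8.5, 0.16, -0.23, 1.81, 0.09, -0.02, -0.0]
[8.5, 0.16, -0.23, 1.81, 0.09, -0.02, -0.0]
```

View pics/w11.png

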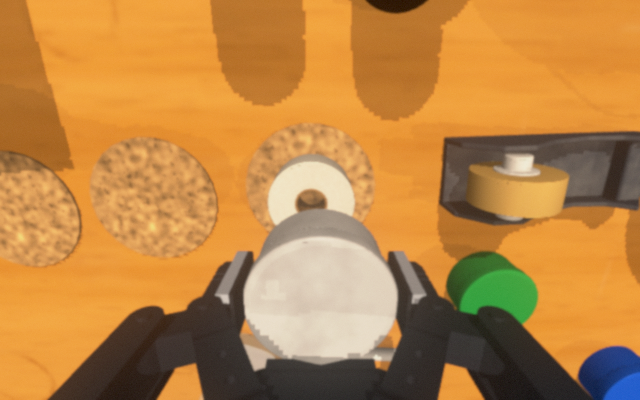

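The tin is in the hand with the roll visible beyond it at (310,200). Correct by (+5, +7) mm and lower to about z 60.

play_rows:
  moves:
    - [[5.5, 0.5, -0.7, 1.5, 0.2, 0, 0], [5.5, 0, 0, 2, 0, 0, 0], [5.5, 0, 0, 1.6, 0, 0, 0], [5.5, 0, 0, 0, 0, 0, 0], [5.5, 0, 0, 0, 0, 0, 0]]

```text
time_s: 16.32
eef_pos: [636.7, -166.7, 59.4]
tcp_rot: [0.0, 1.0, -0.0, 0.0]
contact_force: [1.1, -0.5, -0.1]
finger_gap: 65.5
```

```bash
python3 -c "
from h import *
plan([636,-168,39.5],n=1)"
```

```text
at [ 636.7 -166.7   59.4] yaw -0.0 F [ 1.1 -0.5 -0.1] gap 65.5 t 16.32
[8.5, -0.07, 0.13, 1.99, 0.01, -0.03, -0.02]
```

play_rows:
  moves:
    - [[5.5, -0.1, 0.1, 1, 0, 0, 0], [5.5, 0, 0, 0.7, 0, 0, 0], [5.5, 0, 0, 0.2, 0, 0, 0], [5.5, 0, 0, 0, 0, 0, 0], [5.5, 0, 0, 0, 0, 0, 0]]

```text
time_s: 16.95
eef_pos: [636.0, -167.9, 40.0]
tcp_rot: [0.0, 1.0, -0.0, 0.001]
contact_force: [0.0, 0.9, -1.0]
finger_gap: 65.6
```

```bash
python3 -c "
from h import *
shot('w12');plan([636,-168,39],n=1)"
```

```text
at [ 636.1 -167.9   40.1] yaw -0.0 F [ 0.7  0.7 -0.6] gap 65.5 t 17.0
[8.5, -0.01, 0.01, 0.11, 0.02, -0.11, -0.02]
```

View pics/w12.png

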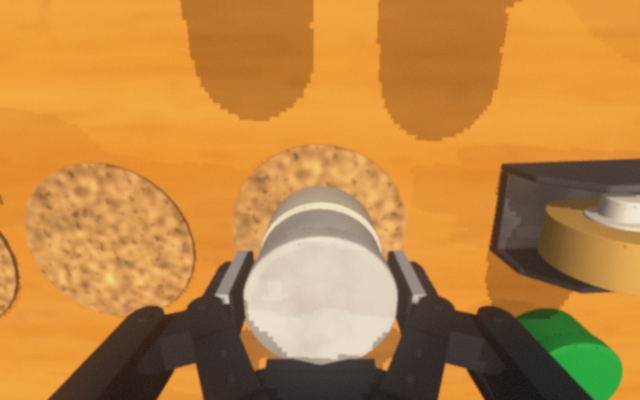

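The tin lines up with the roll, with about a 1 mm gap. Lower 1 mm, release and retreat.

play_rows:
  moves:
    - [[5.5, 0, 0, 0.1, 0, 0, 0], [5.5, 0, 0, 0, 0, 0, 0], [8.5, 0, 0, 0, 0, 0, 0], [8.5, 0, 0, 0, 0, 0, 0], [8.5, 0, 0, 0, 0, 0, 0]]

```text
time_s: 17.62
eef_pos: [636.3, -168.0, 39.4]
tcp_rot: [0.0, 1.0, -0.0, 0.001]
contact_force: [0.2, 0.4, 0.1]
finger_gap: 84.9
```

play_rows:
  moves:
    - [[8.5, 0, 0, -1, 0, 0, 0], [8.5, 0, 0, -3, 0, 0, 0], [8.5, 0, 0, -5, 0, 0, 0], [8.5, 0, 0, -4, 0, 0, 0], [8.5, 0, 0, 0, 0, 0, 0]]

```text
time_s: 18.25
eef_pos: [636.0, -168.1, 176.3]
tcp_rot: [0.001, 1.0, -0.0, 0.002]
contact_force: [-0.8, -0.2, -0.9]
finger_gap: 84.8
```

play_rows:
  moves:
    - [[8.5, 0, 0, 0, 0, 0, 0], [8.5, 0, 0, 0, 0, 0, 0], [8.5, 0, 0, 0, 0, 0, 0], [8.5, 0, 0, 0, 0, 0, 0], [8.5, 0, 0, 0, 0, 0, 0]]

```text
time_s: 18.88
eef_pos: [635.1, -167.8, 174.4]
tcp_rot: [0.0, 1.0, -0.0, 0.0]
contact_force: [-0.4, -0.8, 0.2]
finger_gap: 85.2
```

```bash
python3 -c "
from h import *
s,im=shot('w13');plan([445,-100,170],yaw=-22,n=5)
print(proj('wrist',[633,-167.5,69],s),proj('wrist',[633,-167,3],s))"
```

```text
at [ 635.1 -167.8  174.4] yaw -0.0 F [-0.1 -0.8  0.4] gap 85.0 t 18.93
[8.5, -3.8, -1.35, 0.08, 0.0, -0.01, 4.39]
[8.5, -3.9, -1.06, 0.08, 0.0, -0.01, 4.39]
[8.5, -3.96, -0.76, 0.08, 0.0, -0.01, 4.39]
[8.5, -4.01, -0.45, 0.09, 0.0, -0.01, 4.39]
[8.5, -4.03, -0.14, 0.09, 0.0, -0.01, 4.39]
[320.30336273 196.38446122] [319.79453586 175.93373994]
```

View pics/w13.png

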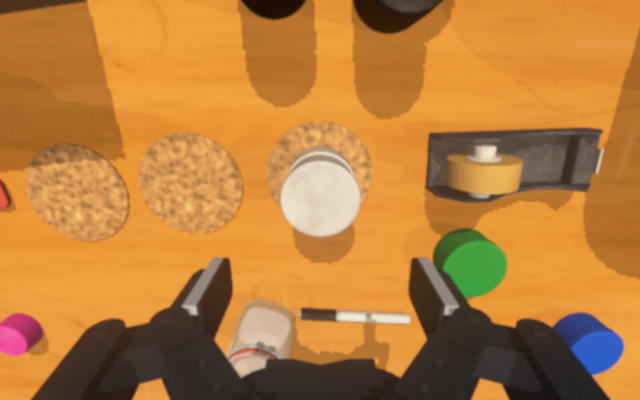

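The tin's top is at (320,197) against (320,196) predicted, so the stack is centred. Now the clip jar, with yaw -22°.

play_rows:
  moves:
    - [[8.5, -3.8, -1.3, 0, 0, 0, 4.4], [8.5, -3.9, -1.0, 0, 0, 0, 4.4], [8.5, -4, -0.8, 0, 0, 0, 4.4], [8.5, -4, -0.4, 0, 0, 0, 4.4], [8.5, -3, -0.1, 0, 0, 0, 4.0]]

```text
time_s: 19.55
eef_pos: [449.8, -102.7, 173.5]
tcp_rot: [0.0, 0.981, -0.194, 0.001]
contact_force: [0.8, 0.1, -0.2]
finger_gap: 84.9
```

play_rows:
  moves:
    - [[8.5, 0, 0, 0, 0, 0, 0], [8.5, 0, 0, 0, 0, 0, 0], [8.5, 0, 0, 0, 0, 0, 0], [8.5, 0, 0, 0, 0, 0, 0], [8.5, 0, 0, 0, 0, 0, 0]]

```text
time_s: 20.18
eef_pos: [450.3, -102.8, 173.7]
tcp_rot: [0.0, 0.981, -0.193, 0.002]
contact_force: [-0.1, 0.1, 0.6]
finger_gap: 85.0
```

```bash
python3 -c "
from h import *
s,im=shot('w14');plan([451,-101,140],yaw=-22,n=2)"
```

```text
at [ 450.3 -102.8  173.7] yaw -22.3 F [-0.7  0.8  0. ] gap 85.0 t 20.23
[8.5, -0.01, -0.1, 1.69, 0.0, -0.09, -0.14]
[8.5, -0.0, -0.1, 1.69, 0.0, -0.09, -0.14]
```

View pics/w14.png

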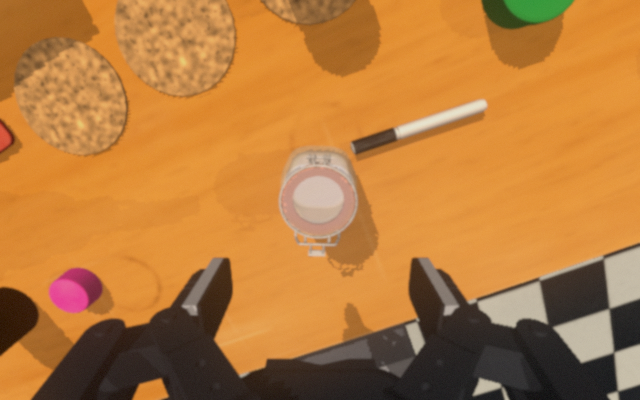

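The jar is aligned with the gripper: lid centre (319,200), clasp straight below at (317,243). Descend to about z 27.

```bash
python3 -c "
from h import *
s,im=ld('w14');print(onz('wrist',(319,200),85,s), onz('wrist',(319,198),85,s))
c=im[130:280,230:410];cv2.imwrite('pics/c14.png',cv2.resize(c,None,fx=4,fy=4,interpolation=2))"
```

```text
[ 451.28088931 -102.15289429   85.        ] [ 452.80990766 -102.78031274   85.        ]
```

View pics/c14.png

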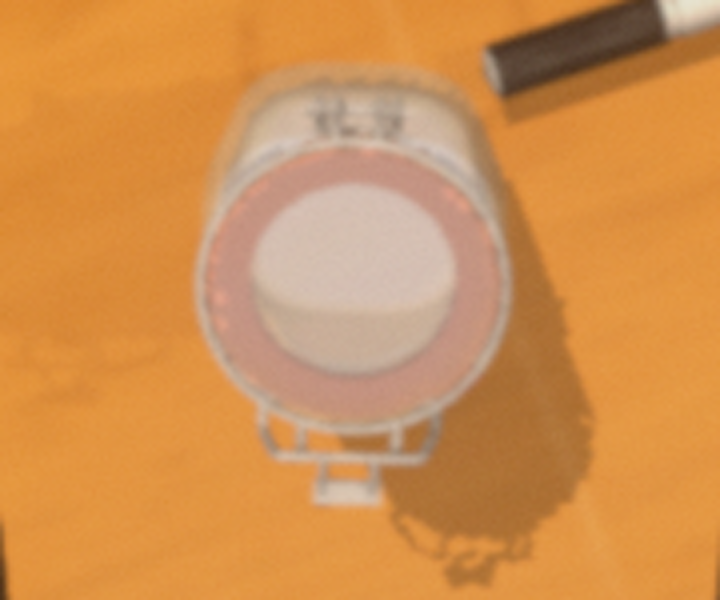

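```bash
python3 -c "
from h import *
s,im=ld('w14');r=R.from_euler('z',-22.3,degrees=True).as_matrix()
for v in (146,149):
  P=onz('wrist',(319,v),2,s);print(P-33*r[:,0])
plan([451.5,-102.3,27],yaw=-22.3,n=4)"
```

```text
[ 447.21157072 -100.14423394    2.        ]
[444.41043324 -98.99490485   2.        ]
at [ 450.3 -102.8  173.7] yaw -22.3 F [-0.7  0.8  0. ] gap 85.0 t 20.23
[8.5, 0.01, -0.02, 3.67, 0.0, -0.05, 0.01]
[8.5, 0.01, -0.02, 3.67, 0.0, -0.05, 0.01]
[8.5, 0.02, -0.02, 3.67, 0.0, -0.05, 0.01]
[8.5, 0.02, -0.02, 3.67, 0.0, -0.05, 0.01]
```

play_rows:
  moves:
    - [[8.5, -0.1, 0, 3, 0, 0, 0], [8.5, -0.1, 0, 3.6, 0, 0, 0], [8.5, -0.1, 0, 3.6, 0, 0, 0], [8.5, -0.1, 0, 2.4, 0, 0, 0], [8.5, 0, 0, 0.8, 0, 0, 0]]

```text
time_s: 20.85
eef_pos: [448.3, -101.8, 36.3]
tcp_rot: [0.0, 0.981, -0.193, 0.003]
contact_force: [0.2, 0.2, 0.5]
finger_gap: 85.4
```

```bash
python3 -c "
from h import *
shot('w15');plan([449.5,-101.5,27],yaw=-22.3,n=1)"
```

```text
at [ 448.4 -101.8   36.1] yaw -22.3 F [-0.2 -0.4 -1.9] gap 85.0 t 20.9
[8.5, 0.09, -0.07, 0.91, -0.02, -0.35, 0.04]
```

View pics/w15.png

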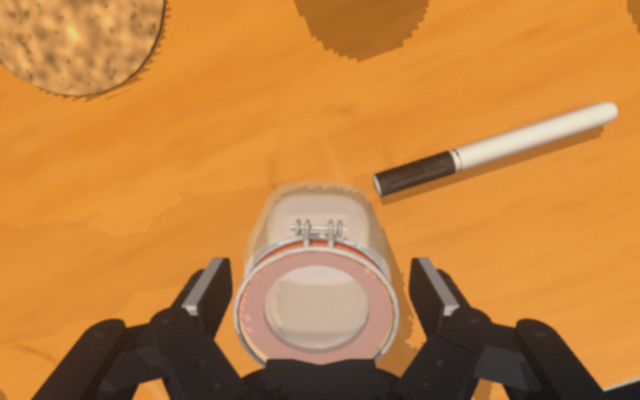

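The jar is centred between the pads. Lower 8 mm and close.

play_rows:
  moves:
    - [[8.5, 0.1, 0, 0.8, 0, -0.3, 0], [8.5, 0, 0, 0, 0, 0, 0], [5.5, 0, 0, 0, 0, 0, 0], [5.5, 0, 0, 0, 0, 0, 0], [5.5, 0, 0, 0, 0, 0, 0]]

```text
time_s: 21.52
eef_pos: [450.7, -102.3, 30.1]
tcp_rot: [-0.0, 0.981, -0.193, 0.002]
contact_force: [0.2, -0.3, -2.2]
finger_gap: 64.6
```

play_rows:
  moves:
    - [[5.5, 0, 0, 0, 0, 0, 0], [5.5, 0, 0, 0, 0, 0, 0], [5.5, 0, 0, -0.5, 0, 0, 0], [5.5, 0, 0, -1.5, 0, 0, 0], [5.5, 0, 0, 0, 0, 0, 0]]

```text
time_s: 22.15
eef_pos: [450.6, -102.3, 51.1]
tcp_rot: [-0.0, 0.981, -0.193, 0.002]
contact_force: [0.4, 0.4, -1.6]
finger_gap: 64.4
```

```bash
python3 -c "
from h import *
shot('w16');plan([613,92.3,150],yaw=-22.3,n=5,hand=5.5)"
```

```text
at [ 450.4 -102.2   50.6] yaw -22.2 F [-0.3  0.3 -0.9] gap 64.2 t 22.2
[5.5, 1.54, -4.83, -1.98, -0.01, -0.04, 0.01]
[5.5, 1.54, -4.83, -1.98, -0.01, -0.04, 0.01]
[5.5, 1.54, -4.83, -1.98, -0.01, -0.04, 0.01]
[5.5, 1.54, -4.83, -1.99, -0.01, -0.04, 0.01]
[5.5, 1.53, -4.83, -1.99, -0.01, -0.04, 0.01]
```

View pics/w16.png

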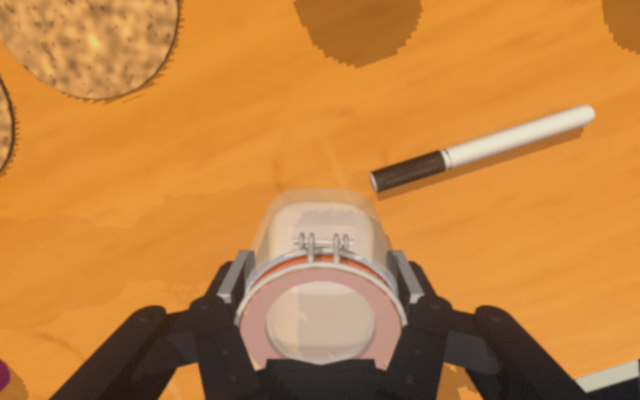

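The jar is held (gap 64.3) at grasp z 30, so release is at about z 33. First I'll check the carton's clearance near the far mat.

```bash
python3 -c "
from h import *
for uv in [(190,221),(245,187)]: print(onz('scene',uv,0).round())
for uv in [(203,147),(285,138)]: print(onz('top',uv,0).round(),onz('top',uv,120).round())
print(onz('scene',(240,160),120))"
```

```text
[808. 261.   0.]
[804.  39.   0.]
[777. 362.   0.] [747. 327. 120.]
[801.  51.   0.] [770.  41. 120.]
[812.86710762  35.65917963 120.        ]
```

The carton front is at x≈800, so it is clear. Carry the jar.

play_rows:
  moves:
    - [[5.5, 0, -1, -3, 0, 0, 0], [5.5, 1.5, -4.8, -3, 0, 0, 0], [5.5, 1.6, -5.2, 0, 0, 0, 0], [5.5, 1.6, -5.2, 0, 0, 0, 0], [5.5, 1.6, -5.2, 0, 0, 0, 0]]

```text
time_s: 22.82
eef_pos: [592.0, 73.6, 110.8]
tcp_rot: [0.001, 0.981, -0.196, 0.0]
contact_force: [-0.3, -1.1, -0.5]
finger_gap: 64.7
```

play_rows:
  moves:
    - [[5.5, 1, -2, 0, 0, 0, 0], [5.5, 0, 0, 0, 0, 0, 0], [5.5, 0, 0, 0, 0, 0, 0], [5.5, 0, 0, 0, 0, 0, 0], [5.5, 0, 0, 0, 0, 0, 0]]

```text
time_s: 23.45
eef_pos: [608.6, 90.9, 107.8]
tcp_rot: [0.001, 0.981, -0.194, -0.001]
contact_force: [0.6, -0.1, -1.8]
finger_gap: 64.5
```

```bash
python3 -c "
from h import *
shot('w17');plan([613.5,91.5,60],yaw=-22.3,n=3,hand=5.5)"
```

```text
at [608.7  90.9 107.8] yaw -22.4 F [ 0.5 -0.8 -2.1] gap 64.2 t 23.5
[5.5, 0.14, -0.08, 1.59, 0.05, 0.03, -0.04]
[5.5, 0.14, -0.08, 1.59, 0.05, 0.03, -0.04]
[5.5, 0.14, -0.08, 1.59, 0.05, 0.03, -0.04]
```

View pics/w17.png

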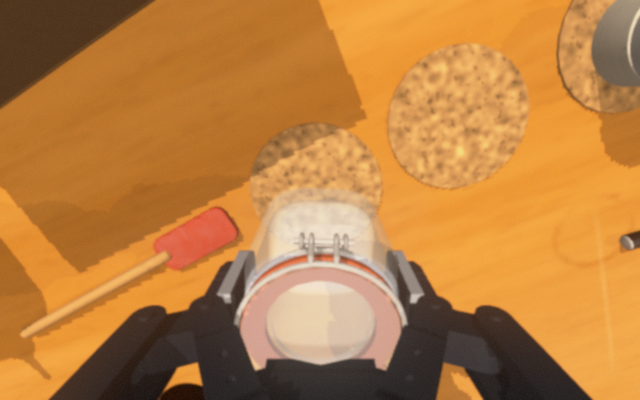

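The jar is over the far mat. The spatula head at (197,238) is clear of the raised fingers.

play_rows:
  moves:
    - [[5.5, 0.3, -0.1, 1.5, 0, 0, 0], [5.5, 0, 0, 2.4, 0, 0, 0], [5.5, 0, 0, 1.8, 0, 0, 0], [5.5, 0, 0, 0.6, 0, 0, 0], [5.5, 0, 0, 0, 0, 0, 0]]

```text
time_s: 24.12
eef_pos: [611.9, 89.9, 40.7]
tcp_rot: [0.001, 0.981, -0.195, -0.001]
contact_force: [0.2, 0.1, -1.7]
finger_gap: 64.3
```

```bash
python3 -c "
from h import *
shot('w18');plan([613.5,91.5,33.3],yaw=-22.3,n=1,hand=5.5)"
```

```text
at [612.  90.  41.] yaw -22.5 F [-0.2  0.3 -1.6] gap 64.4 t 24.18
[5.5, 0.08, -0.2, 0.77, 0.13, 0.09, -0.17]
```

View pics/w18.png

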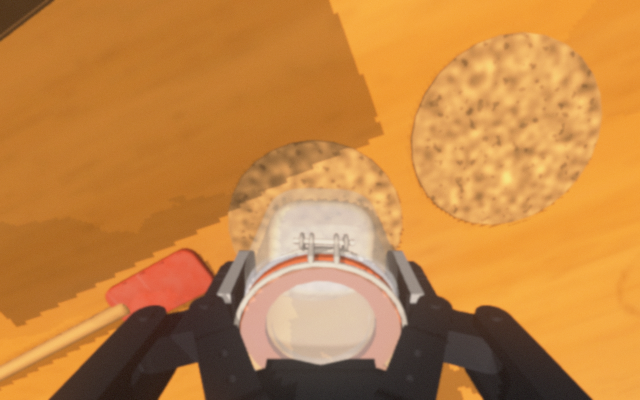

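play_rows:
  moves:
    - [[5.5, 0.1, -0.2, 0.5, 0.1, 0.1, 0], [5.5, 0, 0, 0.2, 0, 0, 0], [5.5, 0, 0, 0, 0, 0, 0], [5.5, 0, 0, 0, 0, 0, 0], [5.5, 0, 0, 0, 0, 0, 0]]

```text
time_s: 24.8
eef_pos: [614.5, 91.7, 35.0]
tcp_rot: [-0.0, 0.981, -0.195, 0.001]
contact_force: [-0.4, 0.2, -0.8]
finger_gap: 64.1
```

play_rows:
  moves:
    - [[5.5, -0.1, 0, 0.15, 0, 0, 0], [5.5, 0, 0, 0.05, 0, 0, 0], [5.5, 0, 0, 0, 0, 0, 0], [5.5, 0, 0, 0, 0, 0, 0], [5.5, 0, 0, 0, 0, 0, 0]]

```text
time_s: 25.42
eef_pos: [613.6, 92.1, 32.9]
tcp_rot: [-0.0, 0.981, -0.195, 0.001]
contact_force: [0.7, 0.2, -1.6]
finger_gap: 64.6
```

play_rows:
  moves:
    - [[5.5, 0, 0, 0.07, 0, 0, 0], [5.5, 0, 0, 0, 0, 0, 0], [8.5, 0, 0, 0, 0, 0, 0], [8.5, 0, 0, 0, 0, 0, 0], [8.5, 0, 0, 0, 0, 0, 0]]

```text
time_s: 26.05
eef_pos: [613.8, 92.1, 32.9]
tcp_rot: [-0.0, 0.981, -0.195, 0.001]
contact_force: [0.9, -1.1, 0.3]
finger_gap: 85.2
```

play_rows:
  moves:
    - [[8.5, 0, 0, -1, 0, 0, 0], [8.5, 0, 0, -3, 0, 0, 0], [8.5, 0, 0, -5, 0, 0, 0], [8.5, 0, 0, -5, 0, 0, 0], [8.5, 0, 0, 0, 0, 0, 0]]

```text
time_s: 26.68
eef_pos: [613.4, 91.7, 179.9]
tcp_rot: [-0.0, 0.981, -0.195, 0.002]
contact_force: [0.2, 0.0, -1.3]
finger_gap: 85.2
```

play_rows:
  moves:
    - [[8.5, 0, 0, 0, 0, 0, -4], [8.5, 0, 0, 0, 0, 0, -9], [8.5, 0, 0, 0, 0, 0, -9], [8.5, 0, 0, 0, 0, 0, 0], [8.5, 0, 0, 0, 0, 0, 0]]

```text
time_s: 27.3
eef_pos: [612.7, 91.7, 180.8]
tcp_rot: [0.0, 1.0, -0.001, 0.002]
contact_force: [0.4, 0.5, -0.6]
finger_gap: 85.0
```

```bash
python3 -c "
from h import *
s,im=shot('w19');plan([435,306,180],n=5)
print(proj('wrist',[611.7,92.3,88],s),proj('wrist',[611.7,92.3,3],s),proj('wrist',[622,-32,3],s),onz('wrist',(320,200),88,s))"
```

```text
at [612.7  91.7 180.8] yaw -0.1 F [-0.3  0.2  0.6] gap 85.2 t 27.35
[8.5, -3.56, -4.28, 0.0, 0.0, -0.04, -0.03]
[8.5, -3.56, -4.28, 0.0, 0.0, -0.04, -0.03]
[8.5, -3.56, -4.28, 0.01, 0.0, -0.04, -0.03]
[8.5, -3.56, -4.28, 0.01, 0.0, -0.04, -0.03]
[8.5, -3.56, -4.28, 0.01, 0.0, -0.04, -0.03]
[320.00753512 200.40338293] [320.05837372 173.7710144 ] [438.88907054 164.04736096] [612.04004538  92.30521985  88.        ]
```

View pics/w19.png

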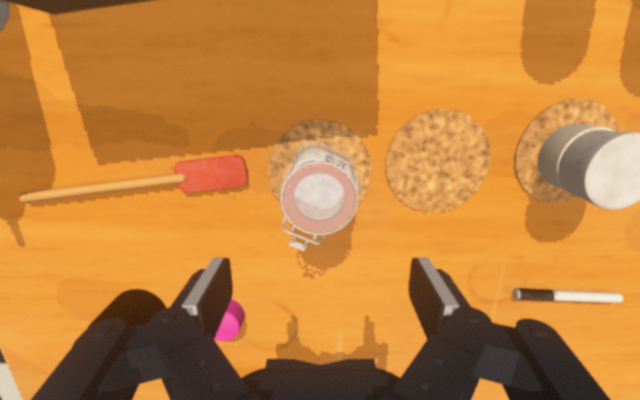

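The clip jar stands on the far mat with its lid at (320,200), as predicted. Now the amber jar.

play_rows:
  moves:
    - [[8.5, -3.5, -4.2, 0, 0, 0, 0], [8.5, -3.6, -4.3, 0, 0, 0, 0], [8.5, -3.6, -4.3, 0, 0, 0, 0], [8.5, -3.6, -4.3, 0, 0, 0, 0], [8.5, -3, -3.8, 0, 0, 0, 0]]

```text
time_s: 27.98
eef_pos: [437.9, 305.1, 179.3]
tcp_rot: [0.001, 1.0, -0.01, 0.002]
contact_force: [0.7, -0.3, -0.4]
finger_gap: 85.0
```

play_rows:
  moves:
    - [[8.5, 0, 0, 0, 0, 0, 0], [8.5, 0, 0, 0, 0, 0, 0], [8.5, 0, 0, 0, 0, 0, 0], [8.5, 0, 0, 0, 0, 0, 0], [8.5, 0, 0, 0, 0, 0, 0]]

```text
time_s: 28.6
eef_pos: [437.3, 305.8, 179.2]
tcp_rot: [0.001, 1.0, -0.012, 0.002]
contact_force: [0.1, -0.0, -0.5]
finger_gap: 85.1
```

Run:
```python
from h import *
s,im=shot('w20');plan([440,306,25],n=4)
g=cv2.cvtColor(np.ascontiguousarray(im),cv2.COLOR_RGB2HSV)
print(proj('wrist',[440,306,78],s))
cv2.imwrite('pics/w20b.png',np.clip(im[:,:,::-1].astype(float)*2.5,0,255).astype(np.uint8))
```

```text
at [437.3 305.9 179.2] yaw -1.4 F [-0.3 -1.  -0.1] gap 85.1 t 28.65
[8.5, 0.05, -0.01, 3.85, 0.03, -0.07, -0.34]
[8.5, 0.05, -0.01, 3.85, 0.03, -0.07, -0.34]
[8.5, 0.06, -0.01, 3.85, 0.03, -0.07, -0.34]
[8.5, 0.06, -0.01, 3.85, 0.03, -0.07, -0.34]
[320.19841148 192.92627335]
```

View pics/w20b.png

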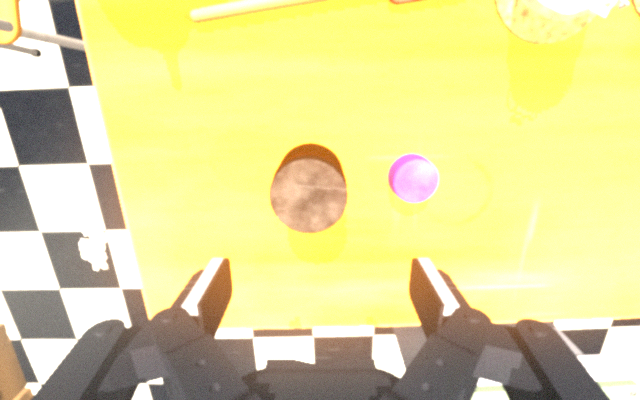

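The brightened view shows the plain lid centred at (309,195) and the pink cap at (414,178).

Run:
```python
from h import *
s,im=ld('w20');P=onz('wrist',(309,195),78,s);print(P)
plan([P[0]+1,P[1],60],n=4)
print(onz('wrist',(390,185),15,s))
```

```text
[438.43469776 315.21679687  78.        ]
at [437.3 305.9 179.2] yaw -1.4 F [-0.3 -1.  -0.1] gap 85.1 t 28.65
[8.5, 0.03, -0.24, 2.98, 0.03, -0.07, -0.34]
[8.5, 0.04, -0.24, 2.98, 0.03, -0.07, -0.34]
[8.5, 0.04, -0.24, 2.98, 0.03, -0.07, -0.34]
[8.5, 0.05, -0.24, 2.98, 0.03, -0.07, -0.34]
[426.53500849 234.89493582  15.        ]
```

The wrist gives y=315 where the rough top pick gave 306. Stop at about z 105 and check.

play_rows:
  moves:
    - [[8.5, 0, -0.9, 2, 0, -0.2, -1.2], [8.5, 0, 0, 3, 0, 0, 0], [8.5, 0, 0, 2, 0, 0, 0], [8.5, 0, 0, 0, 0, 0, 0], [8.5, 0, 0, 0, 0, 0, 0]]

```text
time_s: 29.28
eef_pos: [437.5, 316.0, 104.6]
tcp_rot: [0.001, 1.0, -0.0, -0.0]
contact_force: [-0.2, -0.4, 0.9]
finger_gap: 85.2
```

Run:
```python
from h import *
s,im=shot('w21');plan([438.5,315.2,25],n=4)
print(proj('wrist',[438.5,315.2,78],s))
cv2.imwrite('pics/w21b.png',np.clip(im[:,:,::-1].astype(float)*2.5,0,255).astype(np.uint8))
```

```text
at [437.4 316.  104.6] yaw -0.0 F [ 0.1 -0.6 -0. ] gap 85.0 t 29.32
[8.5, 0.03, 0.02, 1.99, 0.03, 0.0, -0.0]
[8.5, 0.03, 0.02, 1.99, 0.03, 0.0, -0.0]
[8.5, 0.03, 0.02, 1.99, 0.03, 0.0, -0.0]
[8.5, 0.03, 0.02, 1.99, 0.03, 0.0, -0.0]
[322.0649883  233.82627818]
```

View pics/w21b.png

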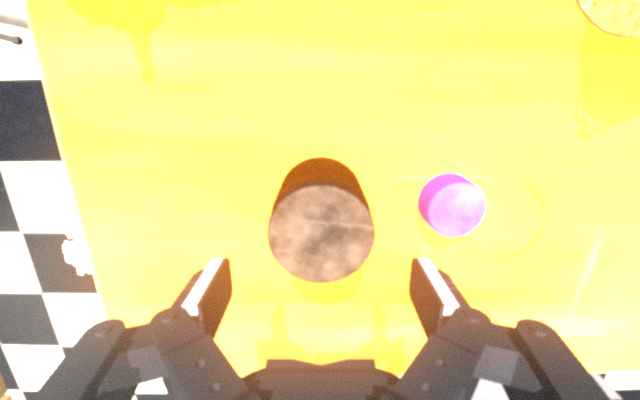

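The lid is at (321,232) as predicted. Descend to about z 24 and grasp.

play_rows:
  moves:
    - [[8.5, 0, 0, 2, 0, 0, 0], [8.5, 0, 0, 2.2, 0, 0, 0], [8.5, 0, 0, 2.2, 0, 0, 0], [8.5, 0, 0, 1.4, 0, 0, 0], [8.5, 0, 0, 0, 0, 0, 0]]

```text
time_s: 29.95
eef_pos: [439.1, 317.6, 27.7]
tcp_rot: [-0.001, 1.0, 0.0, 0.002]
contact_force: [1.4, -0.5, 0.8]
finger_gap: 84.9
```

play_rows:
  moves:
    - [[8.5, 0, 0, 0.2, 0, 0, 0], [8.5, 0, 0, 0, 0, 0, 0], [5.8, 0, 0, 0, 0, 0, 0], [5.8, 0, 0, 0, 0, 0, 0], [5.8, 0, 0, 0, 0, 0, 0]]

```text
time_s: 30.58
eef_pos: [439.9, 318.1, 28.0]
tcp_rot: [-0.002, 1.0, 0.001, 0.003]
contact_force: [-0.1, -1.1, -2.3]
finger_gap: 66.2
```

play_rows:
  moves:
    - [[5.8, 0, 0, 0, 0, 0, 0], [5.8, 0, 0, 0, 0, 0, 0], [5.8, 0, 0, -0.5, 0, 0, 0], [5.8, 0, 0, -1.5, 0, 0, 0], [5.8, 0, 0, 0, 0, 0, 0]]

```text
time_s: 31.2
eef_pos: [439.9, 318.2, 49.6]
tcp_rot: [-0.002, 1.0, 0.001, 0.003]
contact_force: [0.2, 0.3, -2.1]
finger_gap: 66.3
```

Run:
```python
from h import *
s,im=shot('w22');plan([625.5,-33,150],n=7)
cv2.imwrite('pics/w22b.png',np.clip(im[:,:,::-1].astype(float)*2,0,255).astype(np.uint8))
```

```text
at [439.6 318.1  49. ] yaw 0.1 F [-0.6 -0.6 -2.6] gap 66.1 t 31.25
[8.5, 2.66, 5.01, -1.44, -0.03, -0.05, 0.01]
[8.5, 2.66, 5.01, -1.44, -0.03, -0.05, 0.01]
[8.5, 2.66, 5.01, -1.44, -0.03, -0.05, 0.01]
[8.5, 2.66, 5.01, -1.44, -0.03, -0.05, 0.01]
[8.5, 2.66, 5.01, -1.44, -0.03, -0.05, 0.01]
[8.5, 2.66, 5.02, -1.44, -0.03, -0.05, 0.01]
[8.5, 2.66, 5.02, -1.44, -0.03, -0.05, 0.01]
```

View pics/w22b.png

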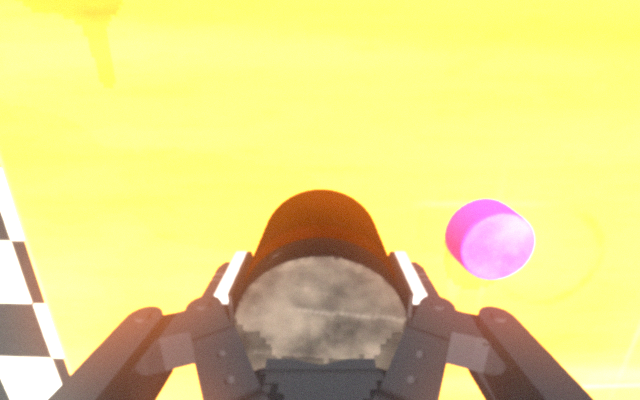

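The jar is held (gap 66.1), so release is at about z 31. Lift high and pass in front of the clip jar.

play_rows:
  moves:
    - [[5.8, 0, 1, -4, 0, 0, 0], [5.8, 0, 5, -4, 0, 0, 0], [5.8, 0.5, 5.5, -1, 0, 0, 0], [5.8, 0.5, 5.5, 0, 0, 0, 0], [5.8, 0.5, 5.5, 0, 0, 0, 0]]

```text
time_s: 31.88
eef_pos: [454.3, 91.0, 139.9]
tcp_rot: [-0.002, 1.0, 0.004, 0.004]
contact_force: [1.4, -1.0, -1.7]
finger_gap: 66.0
```

play_rows:
  moves:
    - [[5.8, 3, 5, 0, 0, 0, 0], [5.8, 5, 3, 0, 0, 0, 0], [5.8, 5, 1.5, 0, 0, 0, 0], [5.8, 2, 0, 0, 0, 0, 0], [5.8, 0, 0, 0, 0, 0, 0]]

```text
time_s: 32.5
eef_pos: [608.5, -11.5, 140.3]
tcp_rot: [-0.001, 1.0, 0.001, 0.003]
contact_force: [0.1, 0.2, -2.1]
finger_gap: 65.9
```

play_rows:
  moves:
    - [[5.8, 0, 0, 0, 0, 0, 0], [5.8, 0, 0, 0, 0, 0, 0], [5.8, 0, 0, 0, 0, 0, 0], [5.8, 0, 0, 0, 0, 0, 0], [5.8, 0, 0, 0, 0, 0, 0]]

```text
time_s: 33.12
eef_pos: [606.7, -10.8, 140.6]
tcp_rot: [-0.002, 1.0, 0.002, 0.003]
contact_force: [0.2, 0.1, -1.6]
finger_gap: 66.4
```

Run:
```python
from h import *
s,im=shot('w23');plan([625.5,-33,110],n=2)
print(proj('wrist',[622,-32,3],s),proj('wrist',[624,-33,3],s))
```

```text
at [606.8 -10.8 140.6] yaw 0.2 F [-0.1  0.5 -1.3] gap 66.4 t 33.17
[8.5, 0.93, 1.12, 1.53, -0.09, -0.15, 0.1]
[8.5, 0.93, 1.11, 1.53, -0.09, -0.15, 0.1]
[344.37781726 167.8478161 ] [345.53443448 165.71388854]
```

View pics/w23.png

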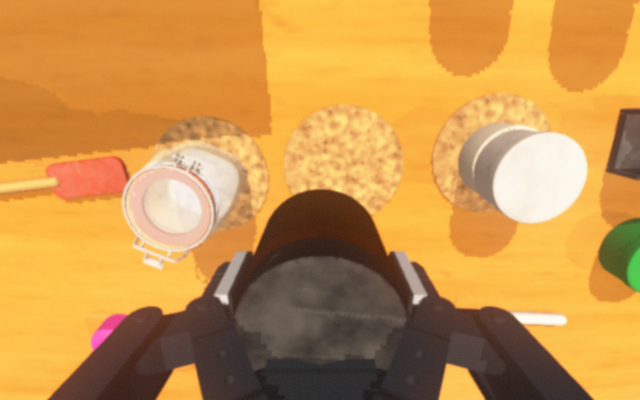

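Middle mat at (343,162), i.e. about (625,-32). Both neighbours leave at least 30 mm for the fingers. Move over it and lower.

play_rows:
  moves:
    - [[5.8, 1, 1, 1, -0.2, -0.3, 0.2], [5.8, 0.9, 1.1, 2, 0, 0, 0], [5.8, 0, 0, 3, 0, 0, 0], [5.8, 0, 0, 3, 0, 0, 0], [5.8, 0, 0, 0, 0, 0, 0]]

```text
time_s: 33.8
eef_pos: [626.8, -32.3, 48.7]
tcp_rot: [0.0, 1.0, 0.0, 0.001]
contact_force: [0.2, 0.6, -0.3]
finger_gap: 66.4
```

play_rows:
  moves:
    - [[5.8, 0, 0, 0, 0, 0, 0], [5.8, 0, 0, 0, 0, 0, 0], [5.8, 0, 0, 0, 0, 0, 0], [5.8, 0, 0, 0, 0, 0, 0], [5.8, 0, 0, 0, 0, 0, 0]]

```text
time_s: 34.42
eef_pos: [628.4, -32.3, 52.7]
tcp_rot: [0.0, 1.0, 0.0, 0.003]
contact_force: [-0.6, -0.9, -2.3]
finger_gap: 66.3
```

Run:
```python
from h import *
s,im=shot('w24');plan([626,-32,31],n=1)
```

```text
at [628.4 -32.3  52.6] yaw 0.0 F [-0.2  0.3 -2.2] gap 66.2 t 34.48
[8.5, -0.26, -0.03, 2.16, 0.04, -0.34, 0.03]
```

View pics/w24.png

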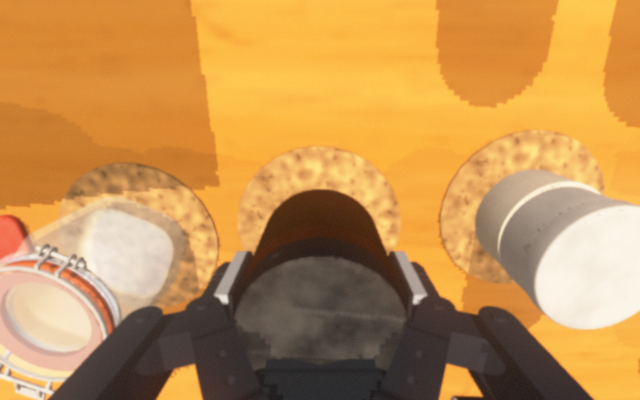

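The jar is centred sideways over the mat, with mat edges at 238 and 400 and the jar at 320. Lower.

play_rows:
  moves:
    - [[5.8, -0.3, 0, 0.8, 0, -0.3, 0], [5.8, 0, 0, 0.9, 0, 0, 0], [5.8, 0, 0, 0.2, 0, 0, 0], [5.8, 0, 0, 0, 0, 0, 0], [5.8, 0, 0, 0, 0, 0, 0]]

```text
time_s: 35.1
eef_pos: [625.0, -32.3, 31.7]
tcp_rot: [0.0, 1.0, 0.0, -0.0]
contact_force: [-0.8, -0.1, -1.3]
finger_gap: 66.2
```

play_rows:
  moves:
    - [[5.8, 0.1, 0, 0.08, 0, 0, 0], [5.8, 0, 0, 0, 0, 0, 0], [8.5, 0, 0, 0, 0, 0, 0], [8.5, 0, 0, 0, 0, 0, 0], [8.5, 0, 0, 0, 0, 0, 0]]

```text
time_s: 35.72
eef_pos: [626.5, -32.4, 31.5]
tcp_rot: [0.0, 1.0, 0.0, 0.0]
contact_force: [-0.1, -0.2, -0.4]
finger_gap: 85.2
```

play_rows:
  moves:
    - [[8.5, 0, 0, -1, 0, 0, 0], [8.5, 0, 0, -3, 0, 0, 0], [8.5, 0, 0, -5, 0, 0, 0], [8.5, 0, 0, -5, 0, 0, 0], [8.5, 0, 0, -1, 0, 0, 0]]

```text
time_s: 36.35
eef_pos: [626.1, -32.5, 188.2]
tcp_rot: [0.001, 1.0, 0.0, 0.0]
contact_force: [0.5, 0.1, -1.0]
finger_gap: 84.8
```

play_rows:
  moves:
    - [[8.5, 0, 0, -3, 0, 0, 0], [8.5, -2, 0, -3, 0, 0, 0], [8.5, -2, 0, -2, 0, 0, 0], [8.5, 0, 0, 0, 0, 0, 0], [8.5, 0, 0, 0, 0, 0, 0]]

```text
time_s: 36.98
eef_pos: [584.5, -32.1, 270.9]
tcp_rot: [0.0, 1.0, 0.0, 0.0]
contact_force: [-0.2, 0.5, 0.2]
finger_gap: 85.2
```

play_rows:
  moves:
    - [[8.5, 0, 0, 0, 0, 0, 0], [8.5, 0, 0, 0, 0, 0, 0], [8.5, 0, 0, 0, 0, 0, 0], [8.5, 0, 0, 0, 0, 0, 0], [8.5, 0, 0, 0, 0, 0, 0]]

```text
time_s: 37.6
eef_pos: [584.8, -32.1, 268.7]
tcp_rot: [0.0, 1.0, 0.0, -0.001]
contact_force: [-0.2, -0.2, 0.4]
finger_gap: 85.4
```

Run:
```python
from h import *
s,im=shot('w25');print(s['eef_pos'],s['tcp_rot'])
for P in [(622,-32),(612,92),(633,-167)]: print([proj('wrist',[*P,z],s).round(1) for z in (3,81,88,69)])
sc=snapshot('scene');cv2.imwrite('pics/s2.png',cv2.resize(sc[130:300,220:440,::-1],None,fx=3.5,fy=3.5,interpolation=2))
```

```text
[584.82267005 -32.12392811 268.68498674] [ 3.76490879e-04  9.99999150e-01  1.14183056e-04 -1.24319720e-03]
[array([320.3, 126.5]), array([320.4, 134.9]), array([320.4, 135.8]), array([320.4, 133.3])]
[array([224.3, 134.4]), array([203. , 144.5]), array([200.6, 145.7]), array([206.9, 142.7])]
[array([426.5, 117.9]), array([450.7, 124.5]), array([453.4, 125.3]), array([446.3, 123.3])]
```

View pics/w25.png

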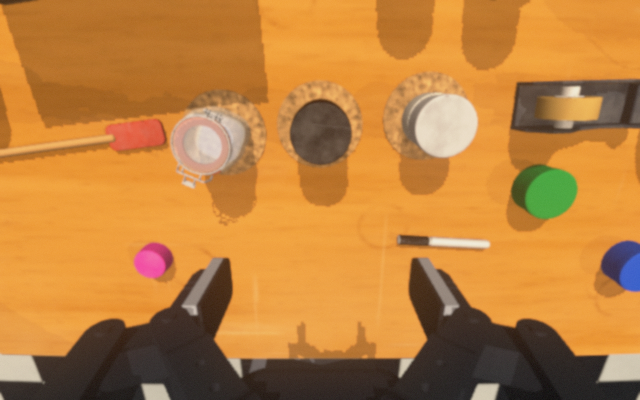

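View pics/s2.png

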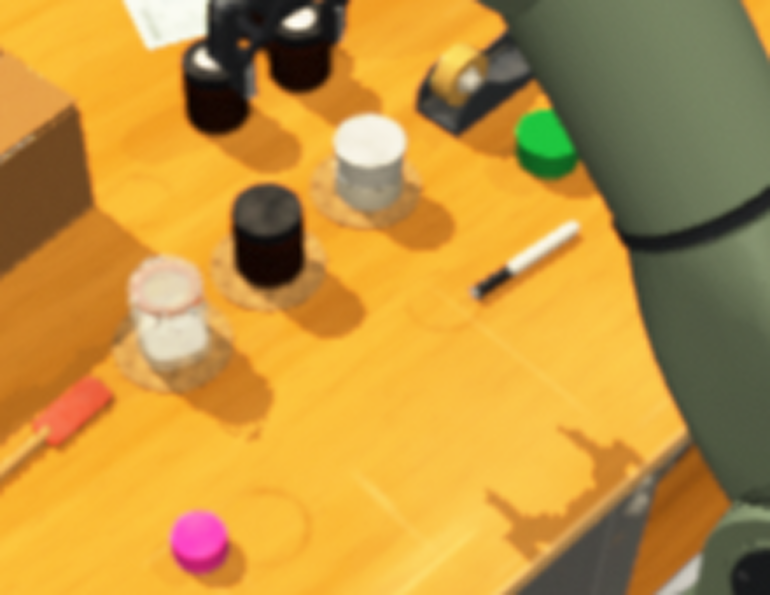

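All three mats are occupied. The tin looks a few mm short in x against the mat, so fit it numerically.

Run:
```python
from h import *
from scipy.optimize import least_squares
s,im=ld('w25');hsv=cv2.cvtColor(im,cv2.COLOR_BGR2HSV)
def circ(P,r):
    f=least_squares(lambda q:np.hypot(P[:,0]-q[0],P[:,1]-q[1])-r,P.mean(0),loss='soft_l1');return f.x.round(1),np.abs(f.fun).mean().round(2)
# tin top
m=((hsv[...,1]<60)&(hsv[...,2]>195)).astype(np.uint8);m[:, :400]=0;m[:,490:]=0;m[170:]=0
cs,_=cv2.findContours(m,cv2.RETR_EXTERNAL,cv2.CHAIN_APPROX_NONE);c=max(cs,key=cv2.contourArea);print('tinbox',cv2.boundingRect(c))
print('tin',circ(np.array([onz('wrist',p[0],69,s)[:2] for p in cv2.convexHull(c)]),34))
# amber lid dark gray
m=(hsv[...,2]<75).astype(np.uint8);m[:, :270]=0;m[:,370:]=0;m[:80]=0;m[175:]=0
cs,_=cv2.findContours(m,cv2.RETR_EXTERNAL,cv2.CHAIN_APPROX_NONE);c=max(cs,key=cv2.contourArea);print('ambox',cv2.boundingRect(c))
print('amber',circ(np.array([onz('wrist',p[0],81,s)[:2] for p in cv2.convexHull(c)]),34))
# mats: upper arcs
m=((hsv[...,1]<180)).astype(np.uint8)
m=cv2.morphologyEx(m,cv2.MORPH_CLOSE,cv2.getStructuringElement(2,(9,9)));m=cv2.morphologyEx(m,cv2.MORPH_OPEN,cv2.getStructuringElement(2,(7,7)))
for nm,(cx,cy) in dict(near=(426,118),mid=(320,124),far=(224,134)).items():
    pts=[]
    for a in np.radians(np.arange(200,341,4)):
        for r in np.arange(60,25,-.5):
            u,v=cx+r*np.cos(a),cy+r*np.sin(a)
            if m[int(round(v)),int(round(u))]: pts.append(onz('wrist',(u,v),3,s)[:2]);break
    pts=np.array(pts);print(nm,circ(pts,55))
```

```text
tinbox (416, 95, 61, 62)
tin (array([ 630.6, -166.1]), np.float64(1.12))
ambox (321, 101, 2, 1)
amber (array([621.9, -33.1]), np.float64(0.0))
near (array([ 634.2, -166.4]), np.float64(0.5))
mid (array([623. , -30.6]), np.float64(0.38))
far (array([612.8,  92.9]), np.float64(1.7))
```

Tin versus near mat differs by about 4 mm, well inside tolerance. The amber contour fit was invalid, since its mask caught only a speck. By eye the amber lid is at (320,132) against (320,131) expected, so it's centred. Hand in.

```bash
python3 -c "
from h import *
print(onz('wrist',(320,132),81,ld('w25')[0]));print(job_done());print(state()['time_s'])"
```

```text
[624.96509604 -31.56857713  81.        ]
the job is handed in; nothing more can be done
None
the job is handed in; nothing more can be done
```

The job is handed in. The label roll is on the mat nearest the dispenser with the wick tin upright on top of it. The amber jar is on the middle mat and the clip-top jar on the farthest. The last state reading before hand-in was at about 37.6 s. By then the gripper was open and raised clear of everything.

These are the last checks from the wrist camera:

- **Tin and roll:** the tin was about 4 mm from the near mat's centre. Views taken straight after each release put the roll and the tin within about 1 mm of the point aimed at. I did not measure the roll again once the tin was on it.
- **Amber jar:** about 2 mm from the middle mat's centre. This comes from a lid centre picked by eye, because the automatic fit failed (its mask caught only a speck).
- **Clip-top jar:** about 3 mm from the far mat's centre, also judged by eye from the lid's position.
- **Upright:** all four looked upright in the last wrist and scene views.

The cameras and views disagreed by about 2–4 mm on the mat centres, within the 15 mm allowed. My first overhead reading of the amber jar was about 9 mm off the wrist view, so I used the wrist view.

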